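# Close the contact clamp through the guard window and start the test

### The job

A power unit waits in the test jig with its contact clamp still open. Reach in through the window of the yellow guard, press the clamp's red lever down as far as it goes so that the contact head sits on the unit, and draw back out, never touching the guard or its window frame (a bump trips the interlock); then press the green START button on the grey control box right in and let it spring back. Leave the red STOP button, the unit and the loose things on the bench where they are: nothing needs gripping, and nothing is to be picked up or knocked.

Things in the scene. Friction and masses are not known exactly. Their poses are not given: they have to be found in the camera images.
- station: Fixed test jig on the bench: aluminium base plate 370 x 300 x 12 mm carrying the clamp, the unit's nest and the guard. Origin on the bench plane; the plate runs from x = -175 to +195 mm and y = -150 to +150 mm; its -x side faces the robot (turned up to 0.25 rad either way), z is up.
- guard: Fixed guard, origin and axes as the station: yellow bars up to 16 mm thick, y from -143 to +143 mm, x from -173 to +196 mm. Clear front wall to z = 105 mm at x = -165; then a clear panel sloping up and away at 35 degrees to z = 245 at x = +36; then a clear flat top (bars to z = 253). A black switch sticks out 21 mm at the -y side, rear. Not to be touched.
- window: The hand window in the guard's sloping panel. Origin at the centre of the opening, in the panel's mid-plane; x up the slope (35 degrees from level), y level, z square out of the panel, up and towards the robot. Clear opening 160 mm along x, 140 mm along y, edged with black trim 8 mm thick. Origin at x = -79, y = 0, z = +165 mm of the station.
- clamp_lever (a joint): Lever angle in rad: 0 fully raised (46 degrees above level), 0.70 down at its stop (6 degrees above level); shut above 0.65. Starts between 0 and 0.25. Stays where it is left: stiff, about 5 N at the grip, 2 N more near the end where the contact springs are squeezed.
- lever_press (a point): Where to press: upper side of the lever's red grip, 95 mm out from the pivot. Grip 22 mm thick, 75 mm long, its end 25 mm beyond this point; it points to -x of the station (the robot) and up. The point moves with the lever at station y = 0, 45 to 75 mm behind the window plane. Its axes turn with the lever, parallel to the station's at lever angle 0.
- lever_pivot (a point): Axis of the lever (along station y), fixed at x = +30, y = 0, z = +70 mm of the station. The press point is 95 mm out along the lever and 11 mm square above its centre line. Steel cheeks, clamp arm and spindle lie beyond the pivot, away from the robot.
- unit: Black power unit under test, 80 x 122 x 45 mm, loose in its nest under the guard; origin at the centre of its underside, 20 mm above the bench. To be left where it is.
- contact_head: Blue block 30 x 60 mm with three brass contacts on the end of the clamp arm, sprung; it swings down on the unit's top as the lever goes down. Origin at the tip of its contacts.
- control_box: Fixed grey box 100 x 140 x 52 mm, beside the jig on the left or the right; origin at the centre of its underside; two push buttons on top, START green at its +y end, STOP red at its -y end, 70 mm apart.
- start_button (a joint): Travel of START in m: 0 out, 0.006 fully in; springs back; fully in takes 5 N. Pressed above 0.004.
- start_button_top (a point): Centre of the top face of the green START button, 28 mm across, pressed straight down.
- stop_button (a joint): Travel of STOP in m, same button in red. Not to be pressed.
- spare_unit: Black finished unit, the same as the one under test, 80 x 122 x 45 mm, loose on the bench, on the side opposite the control box; origin at the centre of its underside.
- tape_roll: Roll of black tape, 64 mm across, 19 mm high, flat on the bench on the jig's other side; origin at the centre of its underside.
- solder_reel: Reel of solder, blue flanges, 60 mm across, 55 mm high, standing loose on the bench beside the jig, left or right; origin at the centre of its underside.
Mind the look-alikes: they are no part of the job. Several things have the shape of the control_box; the one meant has the colours described above.

How it is judged:
On the way, in this order (a step that is already met when the one before it is completed fails the run):
1. the red lever is pressed fully down and the contact head sits on the unit (value of joint clamp_lever above 0.65 rad and contact force between contact_head and unit above 0.5 N), for 0.2 s.
2. START is pressed right in (value of joint start_button above 0.004 m), for 0.05 s.
At the end, for the whole second after the job is handed in: The lever is down within 0.05 rad of its stop, the contact head rests on the unit with more than 0.5 N, the unit is at rest within 10 mm of where it stood, and both buttons are out (within 1.5 mm) (all of step 1 and value of joint each of start_button, stop_button below 0.0015 m and distance of unit from where it was at the start of the episode below 0.01 m and linear speed of unit below 0.02 m/s); the robot touches nothing.
It fails at once if the robot touches the guard or its window frame (contact force between any of the fingers, the arm and guard above 0.2 N).
It fails at once if START is pressed while the clamp is not shut (value of joint start_button above 0.003 m and value of joint clamp_lever below 0.65 rad).
It fails at once if STOP is pressed (value of joint stop_button above 0.003 m).
It fails at once if the unit under test is touched by the robot or shifted (distance of unit from where it was at the start of the episode above 0.01 m or contact force between the fingers and unit above 0.5 N).
It fails at once if a loose thing on the bench is lifted, carried or knocked away (distance of any of spare_unit, solder_reel, tape_roll from where it was at the start of the episode above 0.02 m).
It also fails if it takes over 51 s, if anything falls off the work surface, if the arm or the gripper's body presses on something with over 40 N, if the wrist force passes 120 N, or if a joint passes its speed limit or range.

### The arm

A 6-joint arm with a two-finger parallel gripper is mounted at the origin on the work surface. World frame = base frame: x ahead of the robot, y to its left, z up, the work surface at z = 0. Lengths are in m, angles in rad, forces in N, time in s.
With the tool pointing down it reaches from about 0.425 to 0.925 m from the base axis. Payload 12.5 kg.
Tool frame: the origin (TCP) lies on the centre line of the jaws, within the pads' length; the fingertips stand 17 mm ahead of it and the grasp point (between the pads) lies 2 mm behind it; z points along the fingers, y is the direction in which the jaws open and shut (so a half turn about z gives the same grasp; the last joint's range is limited). The gripper opens to 85 mm and grips with 20 to 120 N. Pads are 22 mm wide; open, the fingers measure 114 mm over their backs; the gripper's body (76 mm by 85 mm) begins 54 mm behind the grasp point. The pads swing forward as they close: fully open they stand 13 mm farther back than shut.
Start: joints at [1.219, 0.491, 1.559, -0, 1.092, -0.106], TCP at [0.152, 0.606, 0.217] pointing down, gripper open.
Joint ranges: [-3.1, 3.1], [-0.84, 2.19], [0.05, 2.79], [-1.13, 4.28], [0.06, 2.93], [-2.69, 2.69]. Speed limits (rad/s): [2.22, 2.22, 2.79, 3.14, 3.14, 3.14].

### API

Orientations are given as a rotation vector (axis times angle).
In Python, from rig import * gives the robot as it stands.
- The arm moves only by the tool carry_out, never from a script. Its argument "rows" is a list of rows, each an object of numbers: "tx", "ty", "tz": the shift along the world's x, y, z in m; "wx", "wy", "wz": the turn, a rotation vector about the world's x, y, z in degrees. In form: [{"tx": .., "ty": .., "tz": .., "wx": .., "wy": .., "wz": ..}, ...]. A call has 1 to 10 rows; each row is the pose to reach, as a shift and turn from the pose measured when the call began; what a row does not reach only later rows make up. A row lasts 1/10 s, in which the tool goes at most 50 mm and 8.59 degrees, less where a joint would pass 70% of its speed; a pose out of reach is approached as far as the arm can. A call with a gripper value outside its range is refused whole. "hand" is the finger opening in m, from 0 to 0.0854, set as the call begins (left out, the last holds). The fingers move at their own pace and stop on an object; "newtons" is the grip in N (left out, the last holds). Time passes only in rows, so rows that repeat a pose let the fingers close. It gives the time, the measured TCP pose, the force and the opening at its end, in the units of the state.
- sense(): the state, without advancing time (a new reading comes with each control period).
- get_image(name): name is "side" or "top"; returns the picture (420x560x3 uint8, blue, green, red); there is no depth.
- camera_info(name): a dict with "fx", "fy", "cx", "cy" (pixels), "world_from_camera" (4x4, takes a point from camera to world coordinates). Camera axes: x right, y up, looking along -z (the intrinsics and any distortion apply to the point x, -y, -z); pixel columns grow to the right and rows downward; lengths in m; the calibration is good to about 2 mm. A picture is of the moment at which its call begins. camera_info takes no time and is no camera call.
- job_done(): hands the job in, once; it reports no verdict.
The state is a dict: "time": time; "joint_pos": joint angles; "dq": joint speeds; "tau": joint torques, N m; "tool_pos": TCP position; "eef_rot": TCP orientation; "wrist_force": force on the tool from outside, world axes, zero at the start; "moment": the same for the moment, N m; "grip_width": opening from 0.0 (shut) to 1.0 (fully open).
Only numpy, scipy, OpenCV 4.12 (cv2) and the standard library are available. Lean on these libraries where they do the work, as an engineer would, in place of code of your own. Each camera call takes 0.05 s, during which the arm holds its last target.

## Working session

There is one attempt and no reset: what is moved stays moved. The work goes in short steps, Python scripts to look and compute and a tool call to move; the robot and the scene stay as the last step left them, time stands still between calls to the robot, and variables do not carry over. Pictures are saved under pics/ and viewed, and the job is handed in when it is done.

Besides the shell and the picture viewer there is one more tool, called after "Emit:" as name(argument=value, ...) on one line, values as JSON. carry_out: Moves the arm, as the interface text tells. Its arguments: {"type":"object","properties":{"rows":{"type":"array"},"hand":{"type":"number"},"newtons":{"type":"number"}},"required":["rows"]}

```bash
mkdir -p pics; ls; python3 - <<'E'
from rig import *
import cv2
for n in("side","top"):
    cv2.imwrite(f"pics/{n}0.png",get_image(n)); c=camera_info(n); print(n,{k:(v if k!="world_from_camera" else [[round(float(q),4) for q in r] for r in v]) for k,v in c.items()})
print(sense())
E
```

```text
pics
side {'fx': 508.8649677772485, 'fy': 508.8649677772485, 'cx': 277.9890573493475, 'cy': 207.93344309801054, 'world_from_camera': [[0.9943, 0.0975, -0.0422, 0.4576], [-0.1059, 0.8746, -0.4732, -0.7306], [-0.0092, 0.475, 0.88, 1.3336], [0.0, 0.0, 0.0, 1.0]]}
top {'fx': 437.5590744271599, 'fy': 437.5590744271599, 'cx': 275.90915167216815, 'cy': 206.75883056967692, 'world_from_camera': [[0.01, 0.9908, -0.1353, 0.3208], [-0.9999, 0.0097, -0.0028, -0.0968], [-0.0015, 0.1353, 0.9908, 1.5032], [0.0, 0.0, 0.0, 1.0]]}
{'time': 0.1, 'joint_pos': array([ 1.21939849e+00,  4.91481403e-01,  1.55940733e+00,  2.80827605e-05,
        1.09170532e+00, -1.05600586e-01]), 'dq': array([ 0.00043594, -0.00218525,  0.00016684, -0.00016541,  0.00120788,
        0.00123869]), 'tau': array([ 1.35275503e-03, -6.19446516e+01, -2.62025142e+01, -1.05345946e-04,
        2.94548547e-03,  4.82885207e-05]), 'tool_pos': array([0.15197558, 0.60601119, 0.21619081]), 'eef_rot': array([-3.85115587e-01, -3.11764501e+00,  1.52310995e-03]), 'wrist_force': array([ 0.75571357,  0.11241131, -0.71122757]), 'moment': array([0.004619  , 0.00512016, 0.05436983]), 'grip_width': 0.9997557277281465}
```

View pics/side0.png

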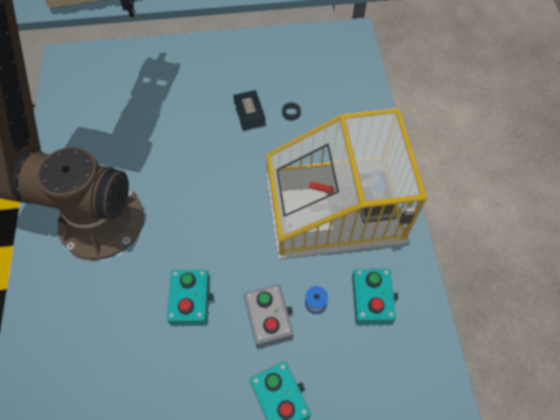

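View pics/top0.png

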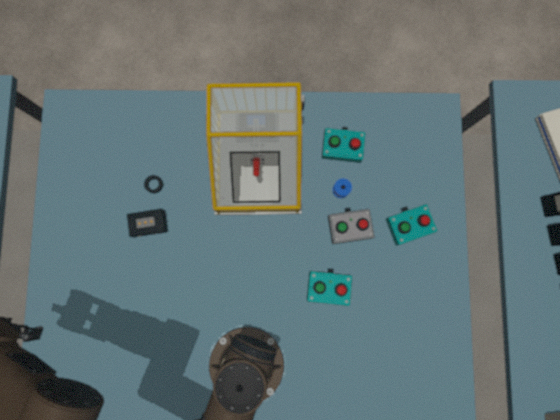

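The side view shows the jig at about (340,190), with the red lever at (321,187). The grey box is at (268,315), with green START at (264,298) and the solder reel at (316,299). In the top view the lever is at (256,167), START at (342,227) and STOP at (364,224). Next I'll zoom in to pick out features.

```bash
python3 - <<'E'
import cv2
s=cv2.imread("pics/side0.png");t=cv2.imread("pics/top0.png")
cv2.imwrite("pics/s_c.png",cv2.resize(s[100:260,255:435],None,fx=4,fy=3.7*4/4 and 4,interpolation=cv2.INTER_CUBIC)[:600])
cv2.imwrite("pics/t_c.png",cv2.resize(t[75:225,195:395],None,fx=4,fy=4,interpolation=cv2.INTER_CUBIC))
E
```

```text
(no output)
```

View pics/s_c.png

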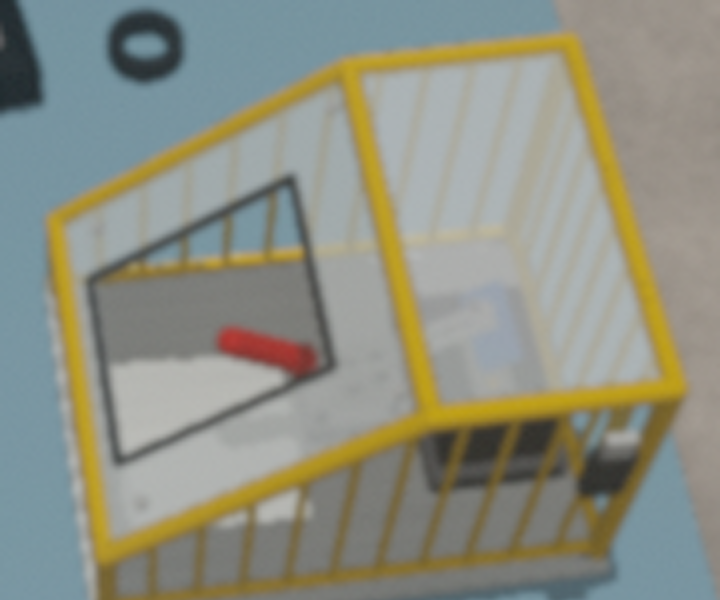

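View pics/t_c.png

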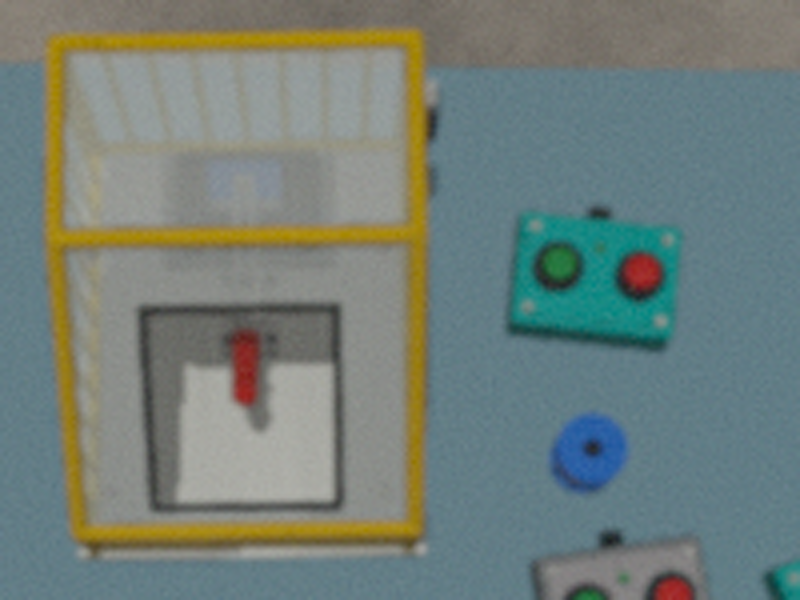

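```bash
cat > h.py <<'E'
import numpy as np, cv2
from rig import camera_info
C={n:camera_info(n) for n in("side","top")}
def ray(n,p):
    c=C[n];T=np.array(c["world_from_camera"])
    d=np.array([(p[0]-c["cx"])/c["fx"],-(p[1]-c["cy"])/c["fy"],-1.]);d=T[:3,:3]@d
    return T[:3,3],d/np.linalg.norm(d)
def tri(a,b):
    o1,d1=ray("side",a);o2,d2=ray("top",b)
    s=np.linalg.lstsq(np.c_[d1,-d2],o2-o1,rcond=None)[0]
    p,q=o1+s[0]*d1,o2+s[1]*d2
    return (p+q)/2,np.linalg.norm(p-q)
def onz(n,p,z):
    o,d=ray(n,p);return o+d*(z-o[2])/d[2]
def proj(n,P):
    c=C[n];T=np.array(c["world_from_camera"]);q=T[:3,:3].T@(np.asarray(P)-T[:3,3])
    return np.array([c["cx"]+c["fx"]*q[0]/-q[2],c["cy"]-c["fy"]*q[1]/-q[2]])
def blobs(im,col):
    b,g,r=[im[...,i].astype(int) for i in range(3)]
    m={"red":(r>g+60)&(r>b+60),"green":(g>r+35)&(g>b+25)}[col].astype(np.uint8)
    n,l,s,c=cv2.connectedComponentsWithStats(m)
    return [(s[i],c[i].round(2)) for i in range(1,n) if s[i,4]>25]
E
cat > m.py <<'E'
from h import *
from scipy.optimize import least_squares
s=cv2.imread("pics/side0.png");t=cv2.imread("pics/top0.png")
for n,im in(("side",s),("top",t)):
    for col in("red","green"): print(n,col,[(list(map(int,a)),list(c)) for a,c in blobs(im,col)])
cs=lambda X,Y:((X+.5)/4-.5+255,(Y+.5)/4-.5+100)
ct=lambda X,Y:((X+.5)/4-.5+195,(Y+.5)/4-.5+75)
S=[(90,281),(291,179),(332,366),(118,462)]
Tt=[(154,508),(142,309),(338,307),(340,506)]
c,sn=np.cos(np.radians(35)),np.sin(np.radians(35))
loc=[]
for u,v in((-84,74),(84,74),(84,-74),(-84,-74)): loc.append([-.079+u/1000*c,v/1000,.165+u/1000*sn])
loc=np.array(loc)
P=[]
for a,b in zip(S,Tt):
    p,e=tri(cs(*a),ct(*b));P.append(p);print(p.round(4),"gap",round(e*1000,1))
P=np.array(P)
print("sides",np.linalg.norm(P-np.roll(P,-1,0),axis=1).round(4))
obs=[("side",cs(*a),l) for a,l in zip(S,loc)]+[("top",ct(*a),l) for a,l in zip(Tt,loc)]
def W(v,l):
    R=np.array([[np.cos(v[2]),-np.sin(v[2]),0],[np.sin(v[2]),np.cos(v[2]),0],[0,0,1]]);return R@l+[v[0],v[1],0]
f=lambda v:np.concatenate([proj(n,W(v,l))-p for n,p,l in obs])
r=least_squares(f,[P[:,0].mean()+.08,P[:,1].mean(),0]);v=r.x
print("station",v.round(4),"res px",r.fun.round(2))
E
python3 m.py
```

```text
side red [([310, 182, 23, 11, 135], [np.float64(320.63), np.float64(186.69)]), ([180, 299, 11, 11, 95], [np.float64(184.72), np.float64(304.22)]), ([372, 299, 11, 10, 93], [np.float64(376.76), np.float64(303.6)]), ([266, 318, 11, 12, 100], [np.float64(270.9), np.float64(323.61)]), ([280, 403, 12, 13, 121], [np.float64(285.8), np.float64(408.98)])]
side green [([369, 273, 11, 10, 90], [np.float64(374.09), np.float64(277.66)]), ([182, 274, 10, 10, 88], [np.float64(186.59), np.float64(278.41)]), ([259, 293, 11, 10, 94], [np.float64(263.91), np.float64(297.57)]), ([267, 375, 12, 12, 117], [np.float64(272.62), np.float64(380.55)])]
top red [([351, 139, 9, 8, 56], [np.float64(355.11), np.float64(142.46)]), ([254, 159, 5, 17, 78], [np.float64(255.99), np.float64(167.28)]), ([421, 216, 9, 9, 56], [np.float64(424.7), np.float64(219.7)]), ([359, 220, 9, 8, 59], [np.float64(362.93), np.float64(223.53)]), ([337, 286, 9, 9, 59], [np.float64(341.14), np.float64(289.58)])]
top green [([331, 137, 8, 8, 55], [np.float64(334.56), np.float64(140.33)]), ([338, 223, 9, 8, 58], [np.float64(341.86), np.float64(226.5)]), ([401, 223, 9, 8, 58], [np.float64(404.9), np.float64(226.59)]), ([316, 283, 9, 9, 61], [np.float64(319.67), np.float64(287.08)])]
[0.5258 0.0442 0.119 ] gap 1.4
[0.6624 0.0467 0.2175] gap 0.4
[ 0.6651 -0.1011  0.2207] gap 1.6
[ 0.5285 -0.1044  0.1247] gap 2.4
sides [0.1685 0.1478 0.1671 0.1487]
station [ 0.6754 -0.025   0.0237] res px [-0.23  0.12  0.06  0.31  0.01  0.92 -0.18  0.84 -0.35 -0.15 -0.52 -0.04
 -0.65 -0.21 -0.66 -0.28]
```

```bash
cat > m2.py <<'E'
from h import *
v=np.array([.6754,-.025,.0237])
def W(l):
    R=np.array([[np.cos(v[2]),-np.sin(v[2]),0],[np.sin(v[2]),np.cos(v[2]),0],[0,0,1]]);return R@np.array(l)+[v[0],v[1],0]
def Wi(p):
    return np.array([[np.cos(v[2]),np.sin(v[2]),0],[-np.sin(v[2]),np.cos(v[2]),0],[0,0,1]])@(p-np.array([v[0],v[1],0]))
def press(th,r=.095,o=.011):
    e=np.radians(46)-th
    return np.array([.03-r*np.cos(e)+o*np.sin(e),0,.07+r*np.sin(e)+o*np.cos(e)]) if 0 else np.array([.03-r*np.cos(e)+o*np.sin(e)*1,0,.07+r*np.sin(e)+o*np.cos(e)])
E
python3 - <<'E'
from m2 import *
p,e=tri((320.63,186.69),(255.99,167.28));l=Wi(p);print("grip centre world",p.round(4),"station",l.round(4),e)
d=l-[.03,0,.07];print("r",np.hypot(d[0],d[2]),"elev deg",np.degrees(np.arctan2(d[2],-d[0])))
g,e=tri((263.91,297.57),(341.86,226.5));print("START",g.round(4),e)
r,e=tri((270.9,323.61),(362.93,223.53));print("STOP",r.round(4),e, np.linalg.norm(g-r))
for n,P in(("side",(316,299)),("top",(342.5,188))):print("reel top",onz(n,P,.055).round(3))
for nm,a,b in(("tealA",(186.59,278.41),(319.67,287.08)),("tealB",(374.09,277.66),(334.56,140.33))):print(nm,tri(a,b)[0].round(3))
for th in(0,.1,.2,.7):print(th,press(th).round(4),W(press(th)).round(4))
E
```

```text
grip centre world [ 0.6383 -0.0273  0.1239] station [-0.0371 -0.0014  0.1239] 0.002851821114356973
r 0.0860984280956859 elev deg 38.788752285544135
START [ 0.4536 -0.3094  0.0733] 0.0015228333254244072
STOP [ 0.4645 -0.3787  0.0727] 0.002157193812314507 0.07010851742034822
reel top [ 0.589 -0.322  0.055]
reel top [ 0.584 -0.316  0.055]
tealA [ 0.257 -0.236  0.075]
tealB [ 0.744 -0.288  0.075]
0 [-0.0281  0.      0.146 ] [ 0.6473 -0.0257  0.146 ]
0.1 [-0.0354  0.      0.1398] [ 0.64   -0.0258  0.1398]
0.2 [-0.042   0.      0.1329] [ 0.6334 -0.026   0.1329]
0.7 [-0.0634  0.      0.0907] [ 0.612  -0.0265  0.0907]
```

```bash
cat > g.py <<'E'
from m2 import *
from rig import sense
from scipy.spatial.transform import Rotation as Ro
def rot(tilt,yaw=v[2]):
    t=np.radians(tilt);z=np.array([np.sin(t),0,-np.cos(t)]);y=np.array([0,1,0.]);x=np.cross(y,z)
    return Ro.from_euler("z",yaw)*Ro.from_matrix(np.c_[x,y,z])
def corner(R):  # tip corner nearest robot: tool offset; choose the x sign that lies to -x
    xs=-np.sign(R.as_matrix()[0,0]);return R.apply([.011*xs,0,.017])
def delta(pos,R):
    s=sense();R0=Ro.from_rotvec(s["eef_rot"]);return ((pos-s["tool_pos"])*1000).round(1),np.degrees((R*R0.inv()).as_rotvec()).round(2)
E
python3 - <<'E'
from g import *
R=rot(25);c=corner(R);print("corner off",c.round(4),R.as_matrix().round(2).tolist())
print("turn",delta(np.zeros(3),R)[1])
zt=R.as_matrix()[:,2]
for th in(.0,.05,.1,.15,.25,.4,.55,.7,.75):
    print(th,"TCP",(W(press(th,.1))-c).round(4))
tcp=W(press(.13,.1))-c; print("pre", (tcp-zt*.14).round(4),(tcp-zt*.03+[0,0,.0]).round(4))
E
```

```text
corner off [-0.0028 -0.0001 -0.0201] [[-0.91, -0.02, 0.42], [-0.02, 1.0, 0.01], [-0.42, 0.0, -0.91]]
turn [ -2.72 -24.93  15.21]
0.0 TCP [ 0.6466 -0.0257  0.1696]
0.05 TCP [ 0.6427 -0.0258  0.1665]
0.1 TCP [ 0.639  -0.0259  0.1631]
0.15 TCP [ 0.6354 -0.0259  0.1595]
0.25 TCP [ 0.6289 -0.0261  0.1519]
0.4 TCP [ 0.6205 -0.0263  0.1394]
0.55 TCP [ 0.6141 -0.0265  0.1257]
0.7 TCP [ 0.6099 -0.0266  0.1113]
0.75 TCP [ 0.6089 -0.0266  0.1063]
pre [ 0.5777 -0.0273  0.2879] [ 0.6242 -0.0262  0.1882]
```

Emit:
carry_out(rows=[{"tx":0.03,"ty":-0.02,"tz":0.03},{"tx":0.06,"ty":-0.05,"tz":0.06},{"tx":0.09,"ty":-0.08,"tz":0.09},{"tx":0.12,"ty":-0.11,"tz":0.11},{"tx":0.15,"ty":-0.14,"tz":0.13},{"tx":0.18,"ty":-0.17,"tz":0.15},{"tx":0.2,"ty":-0.21,"tz":0.16},{"tx":0.22,"ty":-0.25,"tz":0.17},{"tx":0.24,"ty":-0.29,"tz":0.17},{"tx":0.26,"ty":-0.33,"tz":0.17}], hand=0)

```text
schema error: expected keys tx, ty, tz, wx, wy, wz
```

```bash
python3 - <<'E'
from g import *
s=sense();print(s["tool_pos"],s["joint_pos"].round(2),s["grip_width"],s["wrist_force"].round(1))
print(delta(np.array([.55,-.027,.34]),rot(25)))
E
```

```text
[0.15197558 0.60601119 0.21619081] [ 1.22  0.49  1.56  0.    1.09 -0.11] 0.9997557277281465 [ 0.8  0.1 -0.7]
(array([ 398. , -633. ,  123.8]), array([ -2.72, -24.93,  15.21]))
```

Emit:
carry_out(rows=[{"tx":0.03,"ty":-0.02,"tz":0.03,"wx":0,"wy":0,"wz":0},{"tx":0.06,"ty":-0.05,"tz":0.06,"wx":0,"wy":0,"wz":0},{"tx":0.09,"ty":-0.08,"tz":0.09,"wx":0,"wy":0,"wz":0},{"tx":0.12,"ty":-0.11,"tz":0.11,"wx":0,"wy":0,"wz":0},{"tx":0.15,"ty":-0.14,"tz":0.13,"wx":0,"wy":0,"wz":0},{"tx":0.18,"ty":-0.17,"tz":0.15,"wx":0,"wy":0,"wz":0},{"tx":0.2,"ty":-0.21,"tz":0.16,"wx":0,"wy":0,"wz":0},{"tx":0.22,"ty":-0.25,"tz":0.17,"wx":0,"wy":0,"wz":0},{"tx":0.24,"ty":-0.29,"tz":0.17,"wx":0,"wy":0,"wz":0},{"tx":0.26,"ty":-0.33,"tz":0.17,"wx":0,"wy":0,"wz":0}], hand=0)

```text
time: 1.1
tool_pos: [0.4124, 0.2743, 0.3863]
eef_rot: [0.385, 3.118, -0.001]
wrist_force: [0.2, -0.0, 0.6]
grip_width: 0.004
```

```bash
python3 - <<'E'
from g import *
s=sense();print(s["tool_pos"],s["joint_pos"].round(2),s["grip_width"],s["wrist_force"].round(1))
print(delta(np.array([.55,-.027,.34]),rot(25)))
E
```

```text
[0.41238426 0.27430919 0.38633517] [ 0.45  0.16  1.6  -0.    1.38 -0.87] 0.003971537830376377 [ 0.2 -0.   0.6]
(array([ 137.6, -301.3,  -46.3]), array([ -2.73, -24.92,  15.2 ]))
```

Emit:
carry_out(rows=[{"tx":0.015,"ty":-0.04,"tz":-0.0,"wx":-0.3,"wy":-3,"wz":2},{"tx":0.03,"ty":-0.08,"tz":-0.0,"wx":-0.7,"wy":-6,"wz":4},{"tx":0.05,"ty":-0.12,"tz":-0.01,"wx":-1,"wy":-10,"wz":6},{"tx":0.07,"ty":-0.16,"tz":-0.02,"wx":-1.4,"wy":-13,"wz":8},{"tx":0.09,"ty":-0.2,"tz":-0.03,"wx":-1.8,"wy":-17,"wz":10.5},{"tx":0.11,"ty":-0.24,"tz":-0.04,"wx":-2.2,"wy":-20,"wz":12.5},{"tx":0.125,"ty":-0.28,"tz":-0.045,"wx":-2.5,"wy":-23,"wz":14},{"tx":0.1376,"ty":-0.3013,"tz":-0.046,"wx":-2.73,"wy":-24.92,"wz":15.2},{"tx":0.1376,"ty":-0.3013,"tz":-0.046,"wx":-2.73,"wy":-24.92,"wz":15.2}])

```text
time: 2.0
tool_pos: [0.5503, -0.0296, 0.3393]
eef_rot: [-0.028, 2.706, 0.006]
wrist_force: [-0.5, -0.3, -0.2]
grip_width: 0.0
```

```bash
python3 - <<'E'
from g import *
from rig import get_image
s=sense();print(s["tool_pos"],s["joint_pos"].round(2),s["wrist_force"].round(1))
R=rot(25);tcp=W(press(.13,.1))-corner(R);z=R.as_matrix()[:,2]
for d in(.08,.03):print(delta(tcp-z*d,R))
a=get_image("side");b=get_image("top")
cv2.imwrite("pics/p1.png",cv2.resize(np.hstack([a[80:300,180:440],b[60:280,150:410]]),None,fx=1.5,fy=1.5,interpolation=cv2.INTER_CUBIC))
E
```

```text
[ 0.55031123 -0.0296302   0.339348  ] [-0.22  0.12  1.84  0.15  0.76 -1.9 ] [-0.5 -0.3 -0.2]
(array([  52.7,    2.9, -105.9]), array([ 0.  , -0.03,  0.16]))
(array([  73.9,    3.4, -151.2]), array([ 0.  , -0.03,  0.16]))
```

View pics/p1.png

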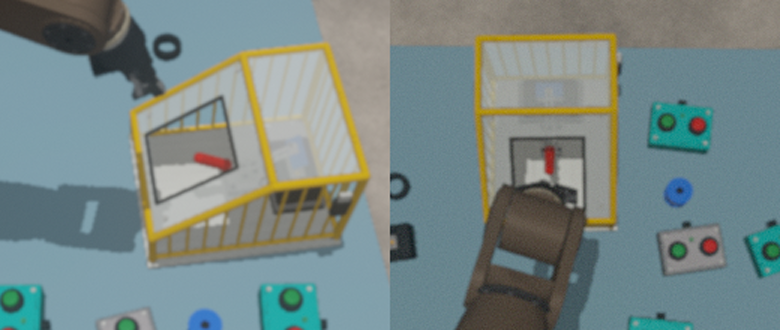

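The tool is in front of and above the window, in line with it. The crop shows the lever at about (213,160) on the side and (549,160) from the top. I'm entering along the tool axis.

Emit:
carry_out(rows=[{"tx":0.018,"ty":0.001,"tz":-0.035,"wx":0,"wy":0,"wz":0.1},{"tx":0.035,"ty":0.002,"tz":-0.07,"wx":0,"wy":0,"wz":0.15},{"tx":0.0527,"ty":0.003,"tz":-0.106,"wx":0,"wy":0,"wz":0.16},{"tx":0.06,"ty":0.003,"tz":-0.121,"wx":0,"wy":0,"wz":0.16},{"tx":0.067,"ty":0.0032,"tz":-0.136,"wx":0,"wy":0,"wz":0.16},{"tx":0.074,"ty":0.0034,"tz":-0.151,"wx":0,"wy":0,"wz":0.16},{"tx":0.074,"ty":0.0034,"tz":-0.151,"wx":0,"wy":0,"wz":0.16}])

```text
time: 2.8
tool_pos: [0.6235, -0.0228, 0.1872]
eef_rot: [-0.035, 2.709, 0.009]
wrist_force: [0.2, 0.3, -0.3]
grip_width: -0.0
```

```bash
python3 - <<'E'
from g import *
from rig import get_image
s=sense();print(s["tool_pos"],s["joint_pos"].round(2),s["wrist_force"].round(1))
R=rot(25);c=corner(R)
for th in(-.05,0.,.1,.2,.3,.4,.5,.6,.7):print(th,delta(W(press(th,.1))-c,R))
a=get_image("side")
cv2.imwrite("pics/p2.png",cv2.resize(a[80:280,180:440],None,fx=3,fy=3,interpolation=cv2.INTER_CUBIC))
E
```

```text
[ 0.62353374 -0.02280934  0.1871547 ] [-0.18  0.4   1.9   0.21  0.43 -1.95] [ 0.2  0.3 -0.3]
-0.05 (array([ 27.2,  -2.8, -14.5]), array([-0.06, -0.24, -0.14]))
0.0 (array([ 23.1,  -2.9, -17.5]), array([-0.06, -0.24, -0.14]))
0.1 (array([ 15.5,  -3.1, -24.1]), array([-0.06, -0.24, -0.14]))
0.2 (array([  8.5,  -3.2, -31.3]), array([-0.06, -0.24, -0.14]))
0.3 (array([  2.3,  -3.4, -39.3]), array([-0.06, -0.24, -0.14]))
0.4 (array([ -3. ,  -3.5, -47.8]), array([-0.06, -0.24, -0.14]))
0.5 (array([ -7.5,  -3.6, -56.8]), array([-0.06, -0.24, -0.14]))
0.6 (array([-11.1,  -3.7, -66.2]), array([-0.06, -0.24, -0.14]))
0.7 (array([-13.7,  -3.7, -75.9]), array([-0.06, -0.24, -0.14]))
```

View pics/p2.png

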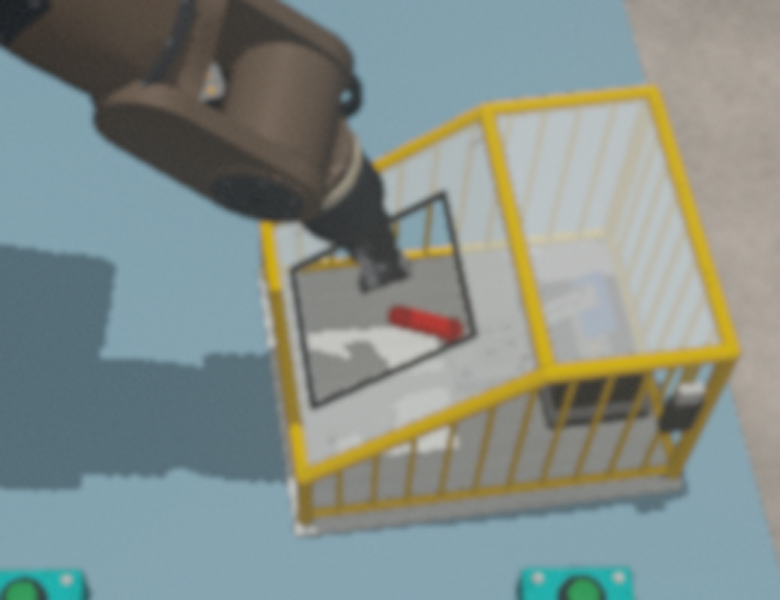

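The side picture shows the fingertips at about (380,285), inside the window and above the grip at (425,322), with clear margins. I'm following the lever arc now.

Emit:
carry_out(rows=[{"tx":0.009,"ty":-0.0015,"tz":-0.008,"wx":0,"wy":0,"wz":0},{"tx":0.017,"ty":-0.003,"tz":-0.016,"wx":0,"wy":0,"wz":0},{"tx":0.016,"ty":-0.003,"tz":-0.021,"wx":0,"wy":0,"wz":0},{"tx":0.0135,"ty":-0.003,"tz":-0.025,"wx":0,"wy":0,"wz":0},{"tx":0.011,"ty":-0.003,"tz":-0.028,"wx":0,"wy":0,"wz":0},{"tx":0.0085,"ty":-0.003,"tz":-0.031,"wx":0,"wy":0,"wz":0},{"tx":0.0055,"ty":-0.003,"tz":-0.035,"wx":0,"wy":0,"wz":0},{"tx":0.0023,"ty":-0.0034,"tz":-0.039,"wx":0,"wy":0,"wz":0}])

```text
time: 3.65
tool_pos: [0.6255, -0.0265, 0.1492]
eef_rot: [-0.035, 2.708, 0.009]
wrist_force: [0.4, -0.4, 0.0]
grip_width: -0.001
```

```bash
python3 - <<'E'
from g import *
from rig import get_image
s=sense();print(s["tool_pos"],s["joint_pos"].round(2),s["wrist_force"].round(1))
for t in(25,20):
  R=rot(t);c=corner(R)
  for th in(.4,.5,.6,.7,.75):print(t,th,delta(W(press(th,.1))-c,R))
a=get_image("side")
cv2.imwrite("pics/p3.png",cv2.resize(a[120:260,250:430],None,fx=4,fy=4,interpolation=cv2.INTER_CUBIC))
E
```

```text
[ 0.62553637 -0.02646006  0.14924336] [-0.19  0.46  1.93  0.27  0.34 -2.02] [ 0.4 -0.4  0. ]
25 0.4 (array([-5. ,  0.2, -9.9]), array([-0.04, -0.15, -0.13]))
25 0.5 (array([ -9.5,   0.1, -18.9]), array([-0.04, -0.15, -0.13]))
25 0.6 (array([-13.1,  -0. , -28.3]), array([-0.04, -0.15, -0.13]))
25 0.7 (array([-15.7,  -0.1, -38. ]), array([-0.04, -0.15, -0.13]))
25 0.75 (array([-16.6,  -0.1, -42.9]), array([-0.04, -0.15, -0.13]))
20 0.4 (array([ -3.3,   0.2, -10.2]), array([-0.17,  4.85, -0.13]))
20 0.5 (array([ -7.8,   0.1, -19.2]), array([-0.17,  4.85, -0.13]))
20 0.6 (array([-11.3,   0. , -28.6]), array([-0.17,  4.85, -0.13]))
20 0.7 (array([-13.9,  -0.1, -38.3]), array([-0.17,  4.85, -0.13]))
20 0.75 (array([-14.9,  -0.1, -43.2]), array([-0.17,  4.85, -0.13]))
```

View pics/p3.png

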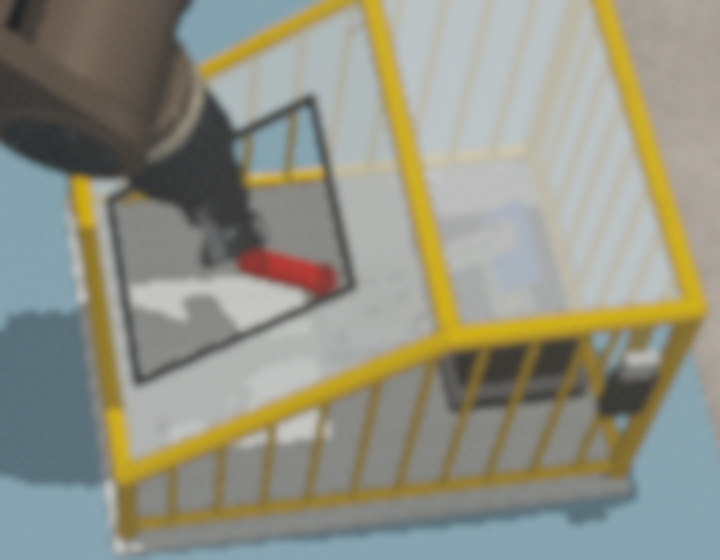

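```bash
python3 - <<'E'
from g import *
s=sense();R=Ro.from_rotvec(s["eef_rot"]);p=s["tool_pos"]
f=lambda q:((proj("side",q)-[250,120])*4).round()
for x in(-.011,.011):
  for y in(-.0145,.0145): 
    q=p+R.apply([x,y,.017]);print(x,y,q.round(4),Wi(q).round(4),f(q))
for th in(0,.13,.25):print(th,"grip end",f(W(press(th,.12,0))),"press",f(W(press(th))),"inner",f(W(press(th,.045,0))))
from rig import get_image
t=get_image("top");cv2.imwrite("pics/p4.png",cv2.resize(t[120:220,200:320],None,fx=5,fy=5,interpolation=cv2.INTER_CUBIC))
a=get_image("side");print([(list(map(int,q)),list(c)) for q,c in blobs(a,"red")][:1],[(list(map(int,q)),list(c)) for q,c in blobs(t,"red")])
E
```

```text
-0.011 -0.0145 [ 0.6423 -0.0405  0.1376] [-0.0334 -0.0147  0.1376] [290. 273.]
-0.011 0.0145 [ 0.6416 -0.0115  0.1377] [-0.0335  0.0143  0.1377] [283. 237.]
0.011 -0.0145 [ 0.6224 -0.041   0.1284] [-0.0534 -0.0147  0.1284] [261. 283.]
0.011 0.0145 [ 0.6216 -0.012   0.1284] [-0.0535  0.0143  0.1284] [254. 248.]
0 grip end [260. 244.] press [295. 248.] inner [329. 276.]
0.13 grip end [243. 255.] press [281. 255.] inner [323. 279.]
0.25 grip end [231. 265.] press [269. 263.] inner [318. 283.]
[([310, 183, 23, 10, 133], [np.float64(321.57), np.float64(187.05)])] [([351, 139, 9, 8, 59], [np.float64(355.07), np.float64(142.53)]), ([254, 159, 5, 10, 44], [np.float64(256.02), np.float64(163.3)]), ([421, 216, 9, 9, 61], [np.float64(424.67), np.float64(219.92)]), ([359, 220, 9, 8, 60], [np.float64(363.0), np.float64(223.5)]), ([337, 285, 9, 10, 67], [np.float64(341.1), np.float64(289.57)])]
```

View pics/p4.png

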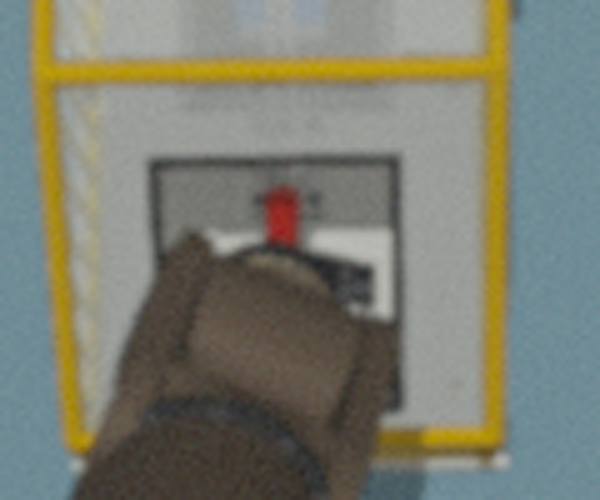

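The lever hasn't moved and the force is zero. In the picture the tip looks slightly shorter than I assumed, about (250,262) in the crop. I'll feel downward in small steps, a little further in.

Emit:
carry_out(rows=[{"tx":0.003,"ty":0,"tz":-0.001,"wx":0,"wy":0,"wz":0},{"tx":0.006,"ty":0,"tz":-0.003,"wx":0,"wy":0,"wz":0},{"tx":0.006,"ty":0,"tz":-0.006,"wx":0,"wy":0,"wz":0},{"tx":0.005,"ty":0,"tz":-0.009,"wx":0,"wy":0,"wz":0},{"tx":0.004,"ty":0,"tz":-0.012,"wx":0,"wy":0,"wz":0},{"tx":0.003,"ty":0,"tz":-0.014,"wx":0,"wy":0,"wz":0}])

```text
time: 4.4
tool_pos: [0.6283, -0.0265, 0.1347]
eef_rot: [-0.035, 2.709, 0.009]
wrist_force: [-1.4, -0.2, -0.5]
grip_width: 0.001
```

```bash
cat > look.py <<'E'
import sys
from g import *
from rig import get_image
s=sense();print(s["time"],s["tool_pos"].round(4),s["joint_pos"].round(2),s["wrist_force"].round(1),s["moment"].round(2))
for t in(25,20,15):
  R=rot(t);c=corner(R)
  for th in(.4,.5,.6,.7,.75):print(t,th,*delta(W(press(th,.1))-c,R))
a=get_image("side")
x=[(list(map(int,q)),list(c)) for q,c in blobs(a,"red")];print(x[0])
f=lambda q:((proj("side",q)-[250,120])*4).round()
print("tcp px",f(s["tool_pos"]));
for th in(.1,.2,.3,.4,.5,.6,.7):print(th,"grip end",f(W(press(th,.12,0))),"inner",f(W(press(th,.045,0))))
cv2.imwrite(f"pics/{sys.argv[1]}.png",cv2.resize(a[120:260,250:430],None,fx=4,fy=4,interpolation=cv2.INTER_CUBIC))
E
python3 look.py p5
```

```text
4.4 [ 0.6283 -0.0265  0.1347] [-0.19  0.48  1.94  0.29  0.31 -2.04] [-1.4 -0.2 -0.5] [-0.01  0.17  0.  ]
25 0.4 [-7.8  0.2  4.7] [-0.06 -0.21 -0.12]
25 0.5 [-12.3   0.   -4.3] [-0.06 -0.21 -0.12]
25 0.6 [-15.9  -0.  -13.7] [-0.06 -0.21 -0.12]
25 0.7 [-18.5  -0.1 -23.4] [-0.06 -0.21 -0.12]
25 0.75 [-19.4  -0.1 -28.4] [-0.06 -0.21 -0.12]
20 0.4 [-6.1  0.2  4.4] [-0.18  4.78 -0.12]
20 0.5 [-10.6   0.1  -4.6] [-0.18  4.78 -0.12]
20 0.6 [-14.1   0.  -14. ] [-0.18  4.78 -0.12]
20 0.7 [-16.7  -0.1 -23.7] [-0.18  4.78 -0.12]
20 0.75 [-17.7  -0.1 -28.7] [-0.18  4.78 -0.12]
15 0.4 [-4.4  0.2  3.9] [-0.31  9.78 -0.11]
15 0.5 [-8.9  0.1 -5.1] [-0.31  9.78 -0.11]
15 0.6 [-12.4   0.  -14.5] [-0.31  9.78 -0.11]
15 0.7 [-15.   -0.  -24.2] [-0.31  9.78 -0.11]
15 0.75 [-16.   -0.  -29.2] [-0.31  9.78 -0.11]
([312, 183, 21, 10, 111], [np.float64(323.21), np.float64(187.52)])
tcp px [267. 260.]
0.1 grip end [247. 252.] inner [324. 278.]
0.2 grip end [236. 261.] inner [320. 281.]
0.3 grip end [226. 269.] inner [316. 285.]
0.4 grip end [218. 278.] inner [313. 288.]
0.5 grip end [211. 287.] inner [310. 291.]
0.6 grip end [207. 296.] inner [308. 294.]
0.7 grip end [204. 304.] inner [307. 298.]
```

View pics/p5.png

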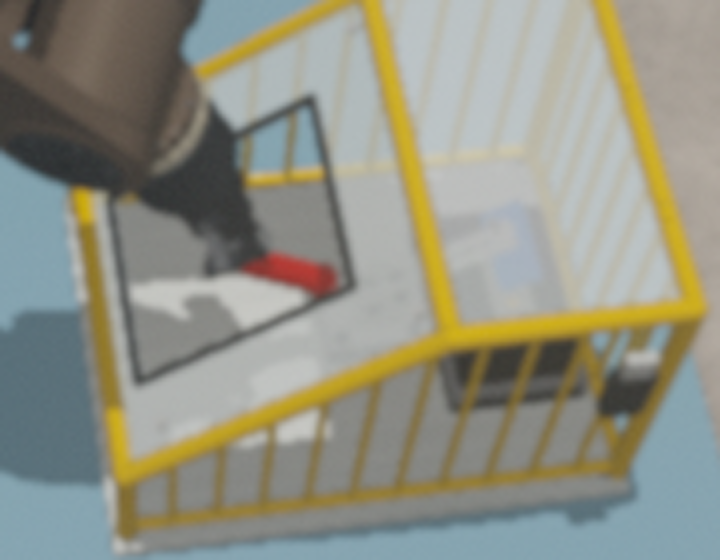

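```bash
python3 - <<'E'
from g import *
R=rot(25)
for nm,p,f in(("p1",[.5503,-.0296,.3393],lambda q:(q-[180,80])*1.5),("p2",[.6235,-.0228,.1872],lambda q:(q-[180,80])*3),("p5",[.6283,-.0265,.1347],lambda q:(q-[250,120])*4)):
  print(nm,"tcp",f(proj("side",np.array(p))).round(),"tip",f(proj("side",p+R.apply([0,0,.017]))).round(), "corner",f(proj("side",p+corner(R))).round())
from rig import get_image
a=get_image("side");cv2.imwrite("pics/p6.png",cv2.resize(cv2.convertScaleAbs(a[150:210,285:345],alpha=1.8),None,fx=10,fy=10,interpolation=cv2.INTER_CUBIC))
p=cv2.imread("pics/p2.png");
cv2.imwrite("pics/p2z.png",cv2.resize(cv2.convertScaleAbs(p[180:360,300:500],alpha=1.8),None,fx=3,fy=3))
E
```

```text
p1 tcp [164.  97.] tip [168. 103.] corner [162. 105.]
p2 tcp [408. 281.] tip [415. 290.] corner [403. 294.]
p5 tcp [267. 260.] tip [276. 270.] corner [261. 275.]
```

View pics/p6.png

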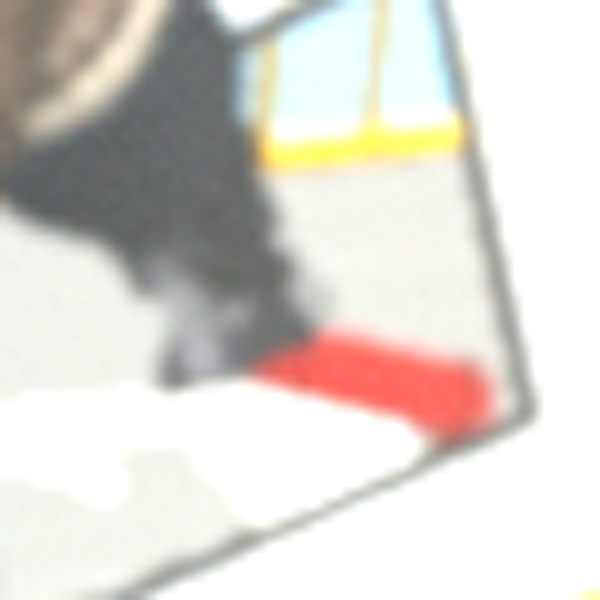

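View pics/p2z.png

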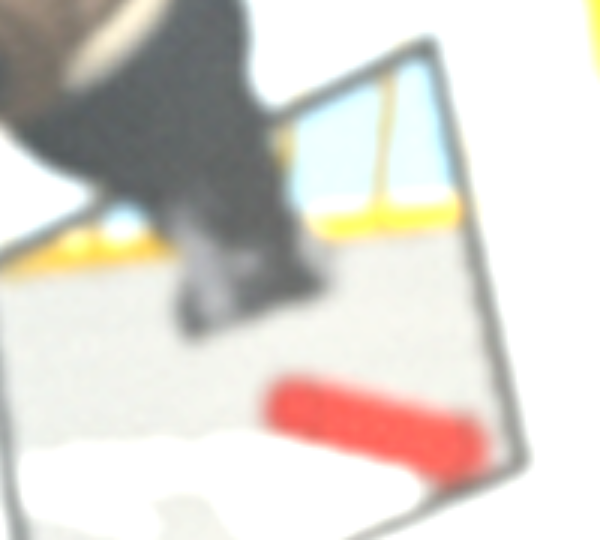

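```bash
python3 - <<'E'
from g import *
p=cv2.imread("pics/p1.png")
a=cv2.resize(cv2.convertScaleAbs(p[20:130,70:190],alpha=1.8),None,fx=3.3,fy=5,interpolation=cv2.INTER_CUBIC)
a=cv2.resize(cv2.convertScaleAbs(p[40:120,90:180],alpha=1.8),(390,347));b=cv2.resize(cv2.convertScaleAbs(p[160:240,510:600],alpha=1.8),(390,347))
cv2.imwrite("pics/p1z.png",np.hstack([a,b]))
R=rot(25);P=np.array([.5503,-.0296,.3393])
for o in([0,0,0],[0,0,.017],[0,0,-.052]):
  q=P+R.apply(o);print(o,((proj("side",q)-[180,80])*1.5-[90,40])*4.333,((proj("top",q)-[150,60])*1.5+[390,0]-[510,160])*4.333+[390,0])
E
```

```text
[0, 0, 0] [320.9444654  248.79944208] [536.55247341  91.25805256]
[0, 0, 0.017] [339.72673384 270.93150502] [538.42598481  81.62798839]
[0, 0, -0.052] [260.70922043 177.82131519] [530.48888953 122.42557148]
```

View pics/p1z.png

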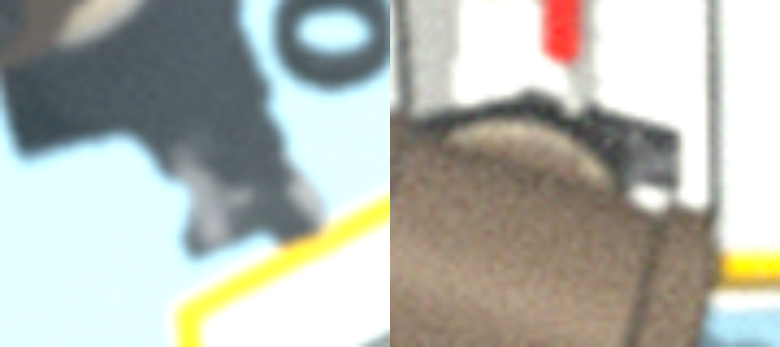

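```bash
python3 - <<'E'
from g import *
for z in(0,.03):print(proj("side",[0,0,z]),proj("top",[0,0,z]))
s=cv2.imread("pics/side0.png");t=cv2.imread("pics/top0.png")
cv2.imwrite("pics/base.png",np.hstack([cv2.resize(s[140:270,30:160],(390,390)),cv2.resize(t[310:420,190:300],(390,390))]))
E
```

```text
[101.53908957 221.19997258] [246.30924709 364.18663339]
[ 98.28229435 216.51687432] [245.67454952 366.23588597]
```

View pics/base.png

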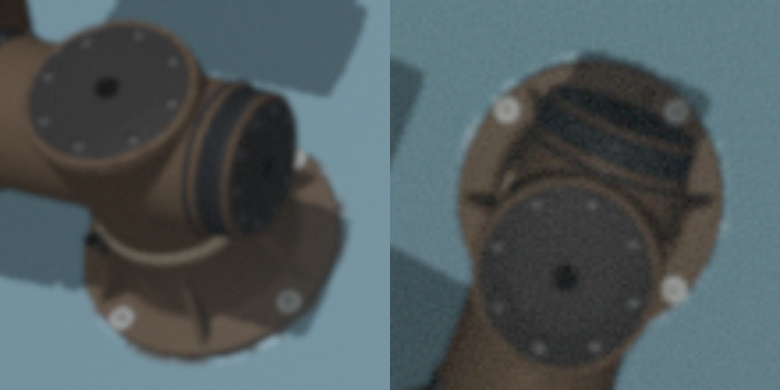

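The base flange matches the camera calibration, but the fingertips appear about 20–25 mm nearer the robot than I predicted. I'm backing out along the entry path to check the hand before I press anything.

Emit:
carry_out(rows=[{"tx":-0.002,"ty":0.001,"tz":0.02,"wx":0,"wy":0,"wz":0},{"tx":-0.005,"ty":0.002,"tz":0.052,"wx":0,"wy":0,"wz":0},{"tx":-0.022,"ty":0.001,"tz":0.09,"wx":0,"wy":0,"wz":0},{"tx":-0.04,"ty":0,"tz":0.13,"wx":0,"wy":0,"wz":0},{"tx":-0.06,"ty":-0.002,"tz":0.17,"wx":0,"wy":0,"wz":0},{"tx":-0.078,"ty":-0.003,"tz":0.205,"wx":0,"wy":0,"wz":0},{"tx":-0.078,"ty":-0.003,"tz":0.24,"wx":0,"wy":-8,"wz":0},{"tx":-0.078,"ty":-0.003,"tz":0.26,"wx":0,"wy":-15,"wz":0},{"tx":-0.078,"ty":-0.003,"tz":0.26,"wx":0,"wy":-15,"wz":0}])

```text
time: 5.4
tool_pos: [0.5489, -0.0293, 0.3968]
eef_rot: [-0.033, 2.442, 0.003]
wrist_force: [-0.9, -0.3, -0.9]
grip_width: -0.004
```

```bash
cat > lk2.py <<'E'
import sys
from g import *
from rig import get_image
s=sense();print(s["time"],s["tool_pos"].round(4),s["eef_rot"].round(3),s["joint_pos"].round(3),s["grip_width"])
R=Ro.from_rotvec(s["eef_rot"]);p=s["tool_pos"]
o=[]
for n in("side","top"):
  a=get_image(n);cv2.imwrite(f"pics/{sys.argv[1]}_{n}raw.png",a);c=proj(n,p).astype(int);x0,y0=c[0]-30,c[1]-45
  b=cv2.resize(cv2.convertScaleAbs(a[y0:y0+70,x0:x0+60],alpha=1.7),None,fx=6.5,fy=6.5,interpolation=cv2.INTER_CUBIC)
  for off,col in(([0,0,0],(255,0,255)),([0,0,.017],(0,255,0)),([0,0,-.054],(255,255,0))):
    q=((proj(n,p+R.apply(off))-[x0,y0]+.5)*6.5).astype(int);cv2.circle(b,tuple(map(int,q)),4,col,1)
  print(n,x0,y0);o.append(b)
cv2.imwrite(f"pics/{sys.argv[1]}.png",np.hstack(o))
E
python3 lk2.py q1
```

```text
5.4 [ 0.5489 -0.0293  0.3968] [-0.033  2.442  0.003] [-2.620e-01 -2.000e-03  1.919e+00  3.340e-01  5.700e-01 -2.081e+00] -0.004252209320157382
side 259 85
top 221 131
```

View pics/q1.png

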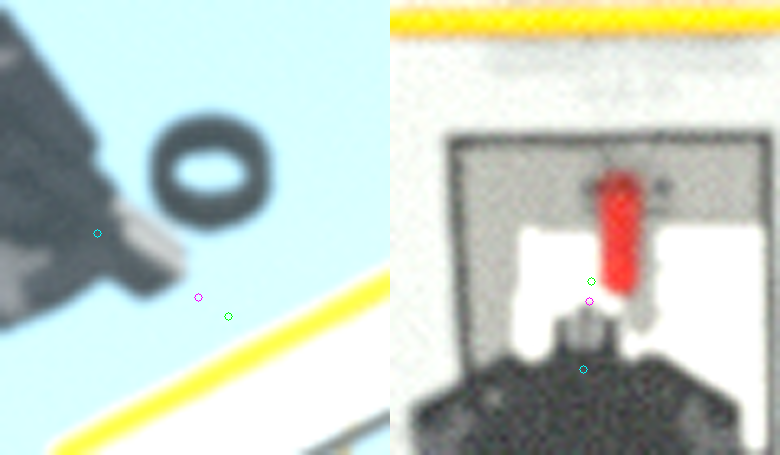

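Now it's clear. The fingers are shut and correctly oriented, but their tips lie about 30 mm behind the predicted spot along the tool axis. In the crops they are at side (163,278) and top (587,313). I'll triangulate them.

```bash
python3 - <<'E'
from g import *
s=sense();R=Ro.from_rotvec(s["eef_rot"]);p=s["tool_pos"]
for a,b in(((163,278),(587,313)),((145,297),(587,322)),((183,265),(587,306))):
  a=np.array(a)/6.5+[259,85]-.5;b=(np.array(b)-[390,0])/6.5+[221,131]-.5
  q,e=tri(a,b);print(q.round(4),"gap",round(e,4),"in tool",R.inv().apply(q-p).round(4))
for d in(.017,0,-.01,-.02):print(d,[((proj(n,p+R.apply([0,0,d]))-x0+.5)*6.5+o).round() for n,x0,o in(("side",np.array([259,85]),0),("top",np.array([221,131]),np.array([390,0])))])
E
```

```text
[ 0.5388 -0.0297  0.411 ] gap 0.0052 in tool [-0.002   0.     -0.0197]
[ 0.5347 -0.0296  0.4021] gap 0.0098 in tool [ 0.0069  0.0002 -0.0155]
[ 0.5433 -0.0295  0.4159] gap 0.0001 in tool [-0.0085  0.0001 -0.0206]
0.017 [array([231., 320.]), array([592., 281.])]
0 [array([201., 301.]), array([591., 300.])]
-0.01 [array([183., 290.]), array([589., 312.])]
-0.02 [array([165., 278.]), array([588., 324.])]
```

Emit:
carry_out(rows=[{"tx":0,"ty":0,"tz":0,"wx":0,"wy":0,"wz":0}])

```text
time: 5.6
tool_pos: [0.5502, -0.0296, 0.3936]
eef_rot: [-0.033, 2.453, 0.005]
wrist_force: [-0.6, 0.6, 0.6]
grip_width: -0.002
```

```bash
python3 lk2.py q2
```

```text
5.6 [ 0.5502 -0.0296  0.3936] [-0.033  2.453  0.005] [-0.261  0.006  1.916  0.328  0.576 -2.075] -0.001875253089993991
side 259 86
top 221 131
```

View pics/q2.png

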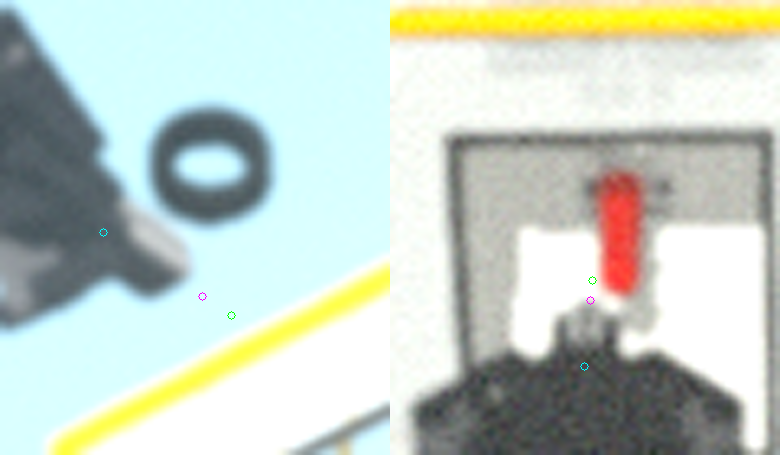

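```bash
python3 - <<'E'
from g import *
def ony(px,y):
    o,d=ray("side",px);return o+d*(y-o[1])/d[1]
R=rot(25)
for nm,px,P in(("p1",((255/4.333+90)/1.5+180,(243/4.333+40)/1.5+80),[.5503,-.0296,.3393]),("p2",((255/3+300)/3+180,(313/3+180)/3+80),[.6235,-.0228,.1872])):
  for dy in (0,-.0145):
    q=ony(px,P[1]+dy);print(nm,dy,q.round(4),"world off",(q-P).round(4),"tool",R.inv().apply(q-P).round(4))
E
```

```text
p1 0 [ 0.5261 -0.0296  0.3467] world off [-0.0242  0.      0.0074] tool [ 0.0188  0.0006 -0.017 ]
p1 -0.0145 [ 0.5247 -0.0441  0.3672] world off [-0.0256 -0.0145  0.0279] tool [ 0.0118 -0.0139 -0.0362]
p2 0 [ 0.6034 -0.0228  0.1857] world off [-0.0201 -0.     -0.0015] tool [ 0.0188  0.0005 -0.0072]
p2 -0.0145 [ 0.6004 -0.0373  0.2093] world off [-0.0231 -0.0145  0.0221] tool [ 0.0119 -0.0139 -0.0299]
```

```bash
python3 - <<'E'
import cv2,numpy as np
o=[]
for n,x,y in(("side",190,50),("top",195,150)):
    a=cv2.imread(f"pics/q2_{n}raw.png")[y:y+100,x:x+100]
    o.append(cv2.resize(cv2.convertScaleAbs(a,alpha=2.2),(400,400),interpolation=cv2.INTER_CUBIC))
cv2.imwrite("pics/q2b.png",np.hstack(o))
E
```

```text
(no output)
```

View pics/q2b.png

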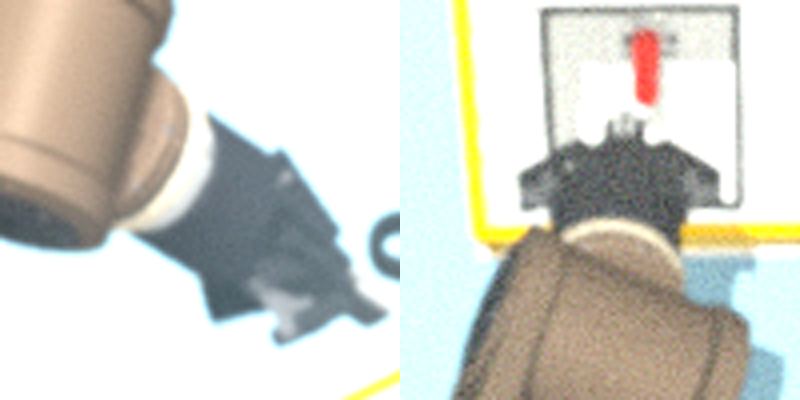

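Emit:
carry_out(rows=[{"tx":0,"ty":0,"tz":0,"wx":0,"wy":0,"wz":0},{"tx":0,"ty":0,"tz":0,"wx":0,"wy":0,"wz":0},{"tx":0,"ty":0,"tz":0,"wx":0,"wy":0,"wz":0},{"tx":0,"ty":0,"tz":0,"wx":0,"wy":0,"wz":0},{"tx":0,"ty":0,"tz":0,"wx":0,"wy":0,"wz":0},{"tx":0,"ty":0,"tz":0,"wx":0,"wy":0,"wz":0}], hand=0.0854)

```text
time: 6.3
tool_pos: [0.5503, -0.0295, 0.3935]
eef_rot: [-0.033, 2.453, 0.005]
wrist_force: [-0.3, 0.4, 0.4]
grip_width: 0.992
```

```bash
python3 lk2.py q3; python3 - <<'E'
import cv2,numpy as np
o=[]
for n,x,y in(("side",190,50),("top",195,150)):
    a=cv2.imread(f"pics/q3_{n}raw.png")[y:y+100,x:x+100]
    o.append(cv2.resize(cv2.convertScaleAbs(a,alpha=2.2),(400,400),interpolation=cv2.INTER_CUBIC))
cv2.imwrite("pics/q3b.png",np.hstack(o))
E
```

```text
6.3 [ 0.5503 -0.0295  0.3935] [-0.033  2.453  0.005] [-0.261  0.006  1.916  0.328  0.575 -2.075] 0.9923579366732841
side 259 86
top 221 131
```

View pics/q3b.png

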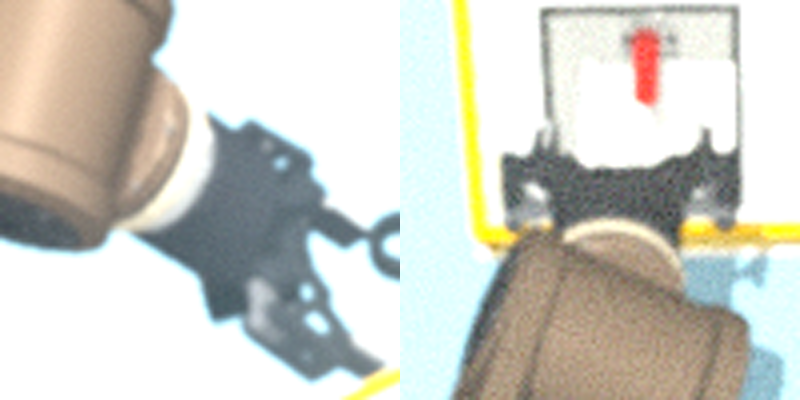

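```bash
python3 - <<'E'
from g import *
s=sense();R=Ro.from_rotvec(s["eef_rot"]);p=s["tool_pos"]
def go(a,b,m=""):
  a=np.array(a)/4+[190,50]-.4;b=(np.array(b)-[400,0])/4+[195,150]-.4
  q,e=tri(a,b);print(m,q.round(4),"gap",round(e,4),"in tool",R.inv().apply(q-p).round(4))
go((280,343),(718,182),"ear front"); go((280,343),(718,203),"ear rear?"); go((375,310),(627,118),"tip");go((384,312),(635,115),"tip far -y")
# predicted ear columns for half width w at tool z
for z in(-.06,-.07,-.08):
  for w in(.05,.055,.06,.065):
    print(z,w,[((proj("top",p+R.apply([0,sg*w,z]))-[195,150]+.4)*4+[400,0]).round() for sg in(1,-1)])
E
```

```text
ear front [ 0.4843 -0.0903  0.472 ] gap 0.0108 in tool [ 0.0024 -0.0595 -0.1033]
ear rear? [ 0.4784 -0.0893  0.4681] gap 0.0016 in tool [ 0.0094 -0.0583 -0.104 ]
tip [ 0.5377 -0.0311  0.4134] gap 0.0042 in tool [-0.0029 -0.0014 -0.0234]
tip far -y [ 0.5407 -0.0361  0.4166] gap 0.0009 in tool [-0.0071 -0.0064 -0.0241]
-0.06 0.05 [array([542., 155.]), array([704., 152.])]
-0.06 0.055 [array([534., 155.]), array([712., 152.])]
-0.06 0.06 [array([526., 155.]), array([720., 152.])]
-0.06 0.065 [array([518., 155.]), array([728., 152.])]
-0.07 0.05 [array([541., 163.]), array([704., 160.])]
-0.07 0.055 [array([532., 163.]), array([712., 160.])]
-0.07 0.06 [array([524., 163.]), array([720., 160.])]
-0.07 0.065 [array([516., 163.]), array([728., 160.])]
-0.08 0.05 [array([539., 171.]), array([704., 168.])]
-0.08 0.055 [array([531., 171.]), array([712., 168.])]
-0.08 0.06 [array([523., 171.]), array([720., 168.])]
-0.08 0.065 [array([514., 171.]), array([728., 168.])]
```

The shut fingertip measures about 23 mm behind the reported TCP, while the notes say 17 mm ahead. The offset is axial and both views agree. Shut, the knuckles are ±60 mm wide, 45–80 mm behind the tip, so they will pass the ±70 mm window only if the tool is centred in y. I'm replanning with the measured tip.

```bash
cat >> g.py <<'E'
TIP=-.023
def corner(R):
    xs=-np.sign(R.as_matrix()[0,0]);return R.apply([.011*xs,0,TIP])
def plan(th,tilt,r=.103,up=0.):
    R=rot(tilt);e=np.radians(46)-th;P=press(th,r)+up*np.array([np.sin(e),0,np.cos(e)]);return W(P)-corner(R),R
def win(pos,R,o): # tool-frame point o in window coords (u,y,n)
    q=Wi(pos+R.apply(o))-[-.079,0,.165];c,s=np.cos(np.radians(35)),np.sin(np.radians(35))
    return np.array([q[0]*c+q[2]*s,q[1],-q[0]*s+q[2]*c])
E
python3 - <<'E'
from g import *
for args in((0.1,20,.103,.10),(0.1,20,.103,.04),(0.1,20,.103,.012),(.2,20),(.3,18),(.4,17),(.5,16),(.6,15),(.7,14)):
    P,R=plan(*args);print(args,P.round(4),[ (win(P,R,o)*1000).round() .tolist() for o in([0,.06,-.07],[0,.06,-.105],[-.04,.04,-.1],[.04,.04,-.1],[-.04,.04,-.14])])
P,R=plan(.1,20,.103,.0);z=R.as_matrix()[:,2]
for d in(.13,.06,.02):
  print(d,delta(P-z*d,R))
print(delta(*plan(.1,20,.103,.012)))
E
```

```text
(0.1, 20, 0.103, 0.1) [ 0.7168 -0.024   0.2034] [[139.0, 60.0, 30.0], [148.0, 60.0, 64.0], [185.0, 40.0, 49.0], [108.0, 40.0, 69.0], [196.0, 40.0, 87.0]]
(0.1, 20, 0.103, 0.04) [ 0.678  -0.0249  0.1576] [[81.0, 60.0, 15.0], [90.0, 60.0, 49.0], [127.0, 40.0, 33.0], [50.0, 40.0, 54.0], [137.0, 40.0, 72.0]]
(0.1, 20, 0.103, 0.012) [ 0.6599 -0.0254  0.1363] [[54.0, 60.0, 8.0], [63.0, 60.0, 41.0], [100.0, 40.0, 26.0], [23.0, 40.0, 47.0], [110.0, 40.0, 65.0]]
(0.2, 20) [ 0.645  -0.0257  0.1196] [[32.0, 60.0, 3.0], [41.0, 60.0, 36.0], [78.0, 40.0, 21.0], [1.0, 40.0, 42.0], [89.0, 40.0, 60.0]]
(0.3, 18) [ 0.638  -0.0259  0.1108] [[23.0, 60.0, -1.0], [34.0, 60.0, 32.0], [70.0, 40.0, 16.0], [-6.0, 40.0, 39.0], [82.0, 40.0, 54.0]]
(0.4, 17) [ 0.6322 -0.026   0.1017] [[15.0, 60.0, -6.0], [25.0, 60.0, 27.0], [62.0, 40.0, 10.0], [-14.0, 40.0, 35.0], [74.0, 40.0, 48.0]]
(0.5, 16) [ 0.6273 -0.0261  0.0921] [[6.0, 60.0, -11.0], [18.0, 60.0, 22.0], [54.0, 40.0, 4.0], [-22.0, 40.0, 30.0], [67.0, 40.0, 42.0]]
(0.6, 15) [ 0.6233 -0.0262  0.0822] [[-2.0, 60.0, -18.0], [10.0, 60.0, 15.0], [46.0, 40.0, -3.0], [-29.0, 40.0, 24.0], [60.0, 40.0, 35.0]]
(0.7, 14) [ 0.6203 -0.0263  0.0719] [[-9.0, 60.0, -25.0], [4.0, 60.0, 8.0], [39.0, 40.0, -11.0], [-35.0, 40.0, 18.0], [54.0, 40.0, 26.0]]
0.13 (array([  57.4,    2.9, -144.2]), array([-0.2 , 19.46, -0.14]))
0.06 (array([  81.3,    3.5, -210. ]), array([-0.2 , 19.46, -0.14]))
0.02 (array([  95. ,    3.8, -247.6]), array([-0.2 , 19.46, -0.14]))
(array([ 109.6,    4.1, -257.2]), array([-0.2 , 19.46, -0.14]))
```

Emit:
carry_out(rows=[{"tx":0.01,"ty":0.001,"tz":-0.02,"wx":0,"wy":5,"wz":0},{"tx":0.02,"ty":0.001,"tz":-0.05,"wx":-0.1,"wy":10,"wz":0},{"tx":0.035,"ty":0.002,"tz":-0.085,"wx":-0.1,"wy":15,"wz":-0.1},{"tx":0.05,"ty":0.003,"tz":-0.12,"wx":-0.2,"wy":19.46,"wz":-0.14},{"tx":0.0574,"ty":0.003,"tz":-0.144,"wx":-0.2,"wy":19.46,"wz":-0.14},{"tx":0.0574,"ty":0.003,"tz":-0.144,"wx":-0.2,"wy":19.46,"wz":-0.14}], hand=0)

```text
time: 7.0
tool_pos: [0.6074, -0.0263, 0.2459]
eef_rot: [-0.033, 2.798, 0.007]
wrist_force: [-1.0, 0.0, 0.1]
grip_width: 0.003
```

```bash
python3 - <<'E'
from g import *
s=sense();print(s["tool_pos"].round(4),s["joint_pos"].round(3),s["grip_width"],Wi(s["tool_pos"]).round(4))
P,R=plan(.1,20,.103,.0);z=R.as_matrix()[:,2]
for d in(.09,.06,.03):print(d,delta(P-z*d,R))
E
```

```text
[ 0.6074 -0.0263  0.2459] [-0.183  0.323  1.802  0.112  0.683 -1.853] 0.0034009387850055276 [-0.068   0.0003  0.2459]
0.09 (array([ 14. ,   0. , -34.2]), array([-0.06, -0.33, -0.01]))
0.06 (array([ 24.2,   0.2, -62.4]), array([-0.06, -0.33, -0.01]))
0.03 (array([ 34.5,   0.5, -90.5]), array([-0.06, -0.33, -0.01]))
```

Emit:
carry_out(rows=[{"tx":0.007,"ty":0,"tz":-0.017,"wx":0,"wy":0,"wz":0},{"tx":0.014,"ty":0,"tz":-0.034,"wx":0,"wy":0,"wz":0},{"tx":0.019,"ty":0,"tz":-0.048,"wx":0,"wy":0,"wz":0},{"tx":0.024,"ty":0,"tz":-0.062,"wx":0,"wy":0,"wz":0},{"tx":0.029,"ty":0,"tz":-0.076,"wx":0,"wy":0,"wz":0},{"tx":0.0345,"ty":0,"tz":-0.09,"wx":0,"wy":0,"wz":0},{"tx":0.0345,"ty":0,"tz":-0.09,"wx":0,"wy":0,"wz":0}])

```text
time: 7.7
tool_pos: [0.6417, -0.0262, 0.1538]
eef_rot: [-0.033, 2.801, 0.008]
wrist_force: [-0.8, 0.8, -0.4]
grip_width: -0.0
```

```bash
cat > look.py <<'E'
import sys
from g import *
from rig import get_image
s=sense();print(s["time"],s["tool_pos"].round(4),s["joint_pos"].round(2),s["wrist_force"].round(1),s["moment"].round(2),"st",Wi(s["tool_pos"]).round(4))
R=Ro.from_rotvec(s["eef_rot"]);cc=s["tool_pos"]+corner(R);l=Wi(cc)-[.03,0,.07]
print("corner vs lever: r",np.hypot(l[0],l[2]).round(4),"implied th",[th for th in np.arange(0,.9,.01) if (l-(press(th,.1)-[.03,0,.07]))@[np.sin(np.radians(46)-th),0,np.cos(np.radians(46)-th)]>=0][:1])
for a in((.1,20,.103,.012),(.2,20),(.3,18),(.4,17),(.5,16),(.6,15),(.7,14),(.75,14)):print(a,*delta(*plan(*a)))
a=get_image("side")
f=lambda q:((proj("side",q)-[250,120])*4).round()
print("corner px",f(cc))
for th in(.1,.2,.3,.5,.6,.7):print(th,"grip end",f(W(press(th,.12,0))),"inner",f(W(press(th,.045,0))))
cv2.imwrite(f"pics/{sys.argv[1]}.png",cv2.resize(cv2.convertScaleAbs(a[120:260,250:430],alpha=1.4),None,fx=4,fy=4,interpolation=cv2.INTER_CUBIC))
E
python3 look.py r1
```

```text
7.7 [ 0.6417 -0.0262  0.1538] [-0.17  0.48  1.82  0.14  0.5  -1.88] [-0.8  0.8 -0.4] [ 0.    0.16 -0.02] st [-0.0337 -0.0004  0.1538]
corner vs lever: r 0.1305 implied th [np.float64(0.0)]
(0.1, 20, 0.103, 0.012) [ 18.2   0.8 -17.5] [-0.09 -0.48 -0.01]
(0.2, 20) [  3.3   0.5 -34.2] [-0.09 -0.48 -0.01]
(0.3, 18) [ -3.7   0.3 -43. ] [-0.13  1.52 -0.01]
(0.4, 17) [ -9.5   0.2 -52.1] [-0.16  2.52 -0.01]
(0.5, 16) [-14.4   0.1 -61.6] [-0.18  3.52 -0.01]
(0.6, 15) [-18.4  -0.  -71.6] [-0.2   4.52 -0.01]
(0.7, 14) [-21.4  -0.1 -81.9] [-0.23  5.52 -0.01]
(0.75, 14) [-22.3  -0.1 -87. ] [-0.23  5.52 -0.01]
corner px [263. 232.]
0.1 grip end [247. 252.] inner [324. 278.]
0.2 grip end [236. 261.] inner [320. 281.]
0.3 grip end [226. 269.] inner [316. 285.]
0.5 grip end [211. 287.] inner [310. 291.]
0.6 grip end [207. 296.] inner [308. 294.]
0.7 grip end [204. 304.] inner [307. 298.]
```

View pics/r1.png

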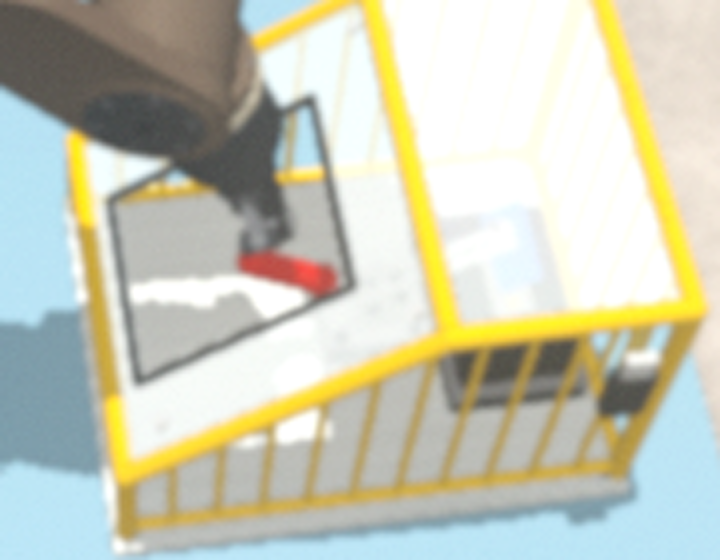

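The tool is centred in the window above the grip, and the lever end in the crop is at (242,262). I'm pressing along the arc.

Emit:
carry_out(rows=[{"tx":0.006,"ty":0.0005,"tz":-0.009,"wx":0,"wy":0,"wz":0},{"tx":0.011,"ty":0.0005,"tz":-0.018,"wx":0,"wy":0,"wz":0},{"tx":0.0105,"ty":0.0005,"tz":-0.023,"wx":0,"wy":0,"wz":0},{"tx":0.0085,"ty":0.0005,"tz":-0.028,"wx":0,"wy":0,"wz":0},{"tx":0.006,"ty":0.0005,"tz":-0.032,"wx":0,"wy":0,"wz":0},{"tx":0.003,"ty":0.0005,"tz":-0.035,"wx":0,"wy":0.3,"wz":0},{"tx":0,"ty":0.0004,"tz":-0.039,"wx":-0.1,"wy":1,"wz":0},{"tx":-0.0037,"ty":0.0003,"tz":-0.043,"wx":-0.1,"wy":1.5,"wz":0}])

```text
time: 8.55
tool_pos: [0.6385, -0.026, 0.1122]
eef_rot: [-0.034, 2.825, 0.005]
wrist_force: [4.0, 0.7, 2.2]
grip_width: -0.001
```

```bash
python3 look.py r2
```

```text
8.55 [ 0.6385 -0.026   0.1122] [-0.17  0.54  1.85  0.14  0.44 -1.88] [4.  0.7 2.2] [ 0.07 -0.66  0.01] st [-3.690e-02 -1.000e-04  1.122e-01]
corner vs lever: r 0.104 implied th [np.float64(0.29)]
(0.1, 20, 0.103, 0.012) [21.4  0.6 24.1] [ 0.05 -1.86 -0.01]
(0.2, 20) [6.5 0.3 7.4] [ 0.05 -1.86 -0.01]
(0.3, 18) [-0.5  0.1 -1.4] [ 0.    0.14 -0.01]
(0.4, 17) [ -6.3  -0.  -10.5] [-0.02  1.14 -0.01]
(0.5, 16) [-11.2  -0.1 -20.1] [-0.04  2.14 -0.01]
(0.6, 15) [-15.2  -0.2 -30.1] [-0.07  3.14 -0.01]
(0.7, 14) [-18.2  -0.3 -40.3] [-0.09  4.14 -0.01]
(0.75, 14) [-19.1  -0.3 -45.4] [-0.09  4.14 -0.01]
corner px [256. 264.]
0.1 grip end [247. 252.] inner [324. 278.]
0.2 grip end [236. 261.] inner [320. 281.]
0.3 grip end [226. 269.] inner [316. 285.]
0.5 grip end [211. 287.] inner [310. 291.]
0.6 grip end [207. 296.] inner [308. 294.]
0.7 grip end [204. 304.] inner [307. 298.]
```

View pics/r2.png

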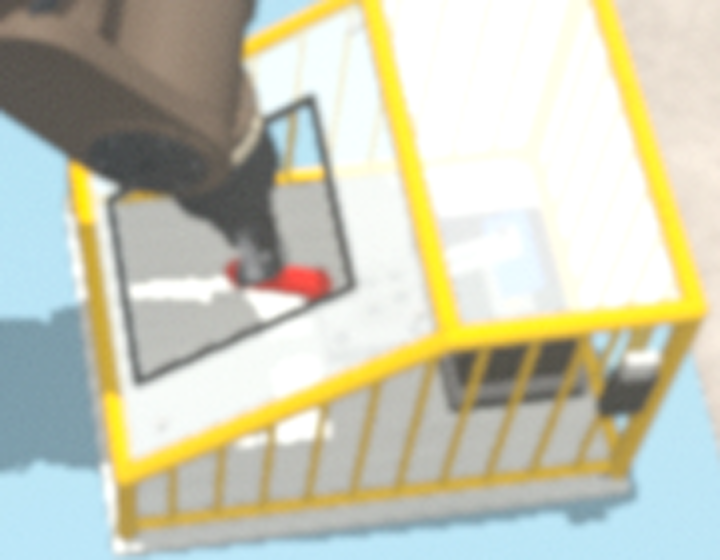

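Contact is made at about 5 N, and the lever is moving: its end is now at (230,268), about 0.3 rad, which matches the arc model. Continuing to the stop.

Emit:
carry_out(rows=[{"tx":-0.003,"ty":0,"tz":-0.005,"wx":0,"wy":0.5,"wz":0},{"tx":-0.006,"ty":0,"tz":-0.01,"wx":0,"wy":1.1,"wz":0},{"tx":-0.0085,"ty":0,"tz":-0.015,"wx":0,"wy":1.6,"wz":0},{"tx":-0.011,"ty":0,"tz":-0.02,"wx":0,"wy":2.1,"wz":0},{"tx":-0.013,"ty":0,"tz":-0.025,"wx":0,"wy":2.6,"wz":0},{"tx":-0.015,"ty":0,"tz":-0.03,"wx":0,"wy":3.1,"wz":0},{"tx":-0.0165,"ty":0,"tz":-0.034,"wx":0,"wy":3.5,"wz":0}])

```text
time: 9.3
tool_pos: [0.6214, -0.026, 0.0772]
eef_rot: [-0.034, 2.888, 0.007]
wrist_force: [5.5, 1.9, 18.1]
grip_width: -0.002
```

```bash
python3 look.py r3
```

```text
9.3 [ 0.6214 -0.026   0.0772] [-0.17  0.59  1.87  0.12  0.43 -1.87] [ 5.5  1.9 18.1] [ 0.03 -1.4   0.  ] st [-0.054   0.0003  0.0772]
corner vs lever: r 0.1039 implied th [np.float64(0.65)]
(0.1, 20, 0.103, 0.012) [38.5  0.6 59. ] [ 0.04 -5.46 -0.01]
(0.2, 20) [23.6  0.3 42.4] [ 0.04 -5.46 -0.01]
(0.3, 18) [16.6  0.1 33.6] [-0.01 -3.46 -0.01]
(0.4, 17) [10.8 -0.  24.5] [-0.03 -2.46 -0.01]
(0.5, 16) [ 5.9 -0.1 14.9] [-0.05 -1.46 -0.01]
(0.6, 15) [ 1.9 -0.2  4.9] [-0.08 -0.46 -0.01]
(0.7, 14) [-1.1 -0.3 -5.4] [-0.1   0.54 -0.01]
(0.75, 14) [ -2.1  -0.3 -10.5] [-0.1   0.54 -0.01]
corner px [231. 291.]
0.1 grip end [247. 252.] inner [324. 278.]
0.2 grip end [236. 261.] inner [320. 281.]
0.3 grip end [226. 269.] inner [316. 285.]
0.5 grip end [211. 287.] inner [310. 291.]
0.6 grip end [207. 296.] inner [308. 294.]
0.7 grip end [204. 304.] inner [307. 298.]
```

View pics/r3.png

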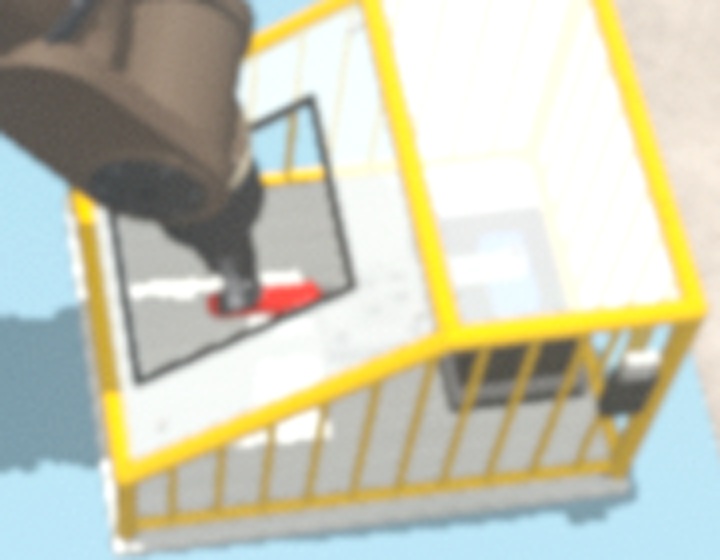

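Emit:
carry_out(rows=[{"tx":0,"ty":0,"tz":-0.001,"wx":0,"wy":0,"wz":0},{"tx":0,"ty":0,"tz":-0.002,"wx":0,"wy":0,"wz":0},{"tx":0,"ty":0,"tz":-0.002,"wx":0,"wy":0,"wz":0},{"tx":0,"ty":0,"tz":-0.002,"wx":0,"wy":0,"wz":0}])

```text
time: 9.75
tool_pos: [0.622, -0.026, 0.0769]
eef_rot: [-0.034, 2.885, 0.006]
wrist_force: [-5.5, 0.6, 22.4]
grip_width: -0.004
```

```bash
python3 look.py r4 | head -2
```

```text
9.75 [ 0.622  -0.026   0.0769] [-0.17  0.59  1.87  0.12  0.43 -1.87] [-5.5  0.6 22.4] [0.02 0.06 0.01] st [-0.0534  0.0002  0.0769]
corner vs lever: r 0.1033 implied th [np.float64(0.66)]
```

View pics/r4.png

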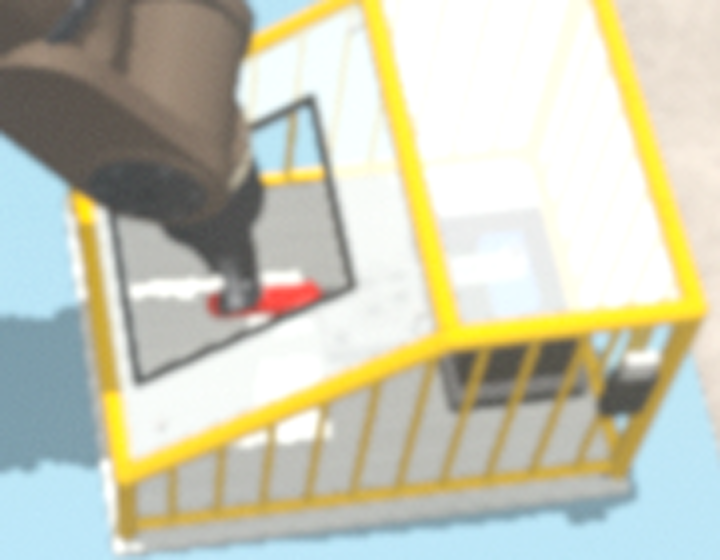

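The force rose to 22 N with no further travel, and the lever end is at about (207,302), which is the 0.70 rad stop. Withdrawing along the entry path.

Emit:
carry_out(rows=[{"tx":0.001,"ty":0,"tz":0.004,"wx":0,"wy":0,"wz":0},{"tx":0.006,"ty":0,"tz":0.015,"wx":0,"wy":-1,"wz":0},{"tx":0.013,"ty":0,"tz":0.03,"wx":0,"wy":-3,"wz":0},{"tx":0.018,"ty":0,"tz":0.05,"wx":0,"wy":-4,"wz":0},{"tx":0.019,"ty":0,"tz":0.077,"wx":0,"wy":-5,"wz":0},{"tx":0.009,"ty":0,"tz":0.105,"wx":0,"wy":-5,"wz":0},{"tx":-0.003,"ty":0,"tz":0.138,"wx":0,"wy":-5,"wz":0},{"tx":-0.015,"ty":0,"tz":0.17,"wx":0,"wy":-5,"wz":0},{"tx":-0.04,"ty":0,"tz":0.21,"wx":0,"wy":-5,"wz":0},{"tx":-0.065,"ty":0,"tz":0.25,"wx":0,"wy":-5,"wz":0}])

```text
time: 10.8
tool_pos: [0.5557, -0.0259, 0.3293]
eef_rot: [-0.034, 2.797, 0.004]
wrist_force: [1.0, -0.5, 0.5]
grip_width: 0.005
```

Emit:
carry_out(rows=[{"tx":-0.04,"ty":0,"tz":0.02,"wx":0,"wy":0,"wz":0},{"tx":-0.08,"ty":0,"tz":0.02,"wx":0,"wy":0,"wz":0},{"tx":-0.08,"ty":-0.04,"tz":0.02,"wx":0,"wy":4,"wz":0},{"tx":-0.08,"ty":-0.08,"tz":0.02,"wx":0,"wy":8,"wz":0},{"tx":-0.08,"ty":-0.12,"tz":0.02,"wx":0,"wy":12,"wz":0},{"tx":-0.08,"ty":-0.16,"tz":0.02,"wx":0,"wy":16,"wz":0},{"tx":-0.08,"ty":-0.2,"tz":0.0,"wx":0,"wy":19,"wz":0},{"tx":-0.08,"ty":-0.24,"tz":-0.02,"wx":0,"wy":19,"wz":0},{"tx":-0.08,"ty":-0.24,"tz":-0.02,"wx":0,"wy":19,"wz":0}])

```text
time: 11.7
tool_pos: [0.4749, -0.2691, 0.3073]
eef_rot: [-0.031, 3.132, 0.013]
wrist_force: [-0.1, -0.4, 0.6]
grip_width: 0.001
```

```bash
python3 - <<'E'
from g import *
from rig import get_image
s=sense();print(s["time"],s["tool_pos"].round(4),s["joint_pos"].round(2),s["wrist_force"].round(1))
g=np.array([.4536,-.3094,.073]);R=rot(0)
for h in(.1,.04,.01):print(h,delta(g+[0,0,h-(-TIP)+0],R))
a=get_image("side");b=get_image("top");cv2.imwrite("pics/t_raw.png",b);cv2.imwrite("pics/s_raw.png",a)
print([(list(map(int,q)),list(c)) for q,c in blobs(a,"red")][:1])
A=cv2.resize(a[120:270,240:440],(400,300),interpolation=cv2.INTER_CUBIC);B=cv2.resize(b[80:230,200:400],(400,300),interpolation=cv2.INTER_CUBIC)
cv2.imwrite("pics/u1.png",cv2.convertScaleAbs(np.hstack([A,B]),alpha=1.4))
E
```

```text
11.7 [ 0.4749 -0.2691  0.3073] [-0.64  0.29  1.63  0.01  1.22 -2.24] [-0.1 -0.4  0.6]
0.1 (array([ -21.3,  -40.3, -157.3]), array([-0.48,  0.56,  0.22]))
0.04 (array([ -21.3,  -40.3, -217.3]), array([-0.48,  0.56,  0.22]))
0.01 (array([ -21.3,  -40.3, -247.3]), array([-0.48,  0.56,  0.22]))
[([302, 190, 28, 9, 157], [np.float64(315.62), np.float64(194.14)])]
```

View pics/u1.png

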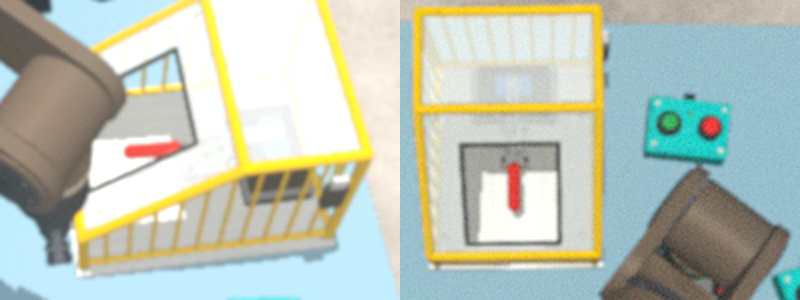

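```bash
python3 - <<'E'
from g import *
a=cv2.imread("pics/s_raw.png");b=cv2.imread("pics/t_raw.png")
A=[c for q,c in blobs(a,"red") if 305<c[0]<330 and c[1]<210];B=[c for q,c in blobs(b,"red") if 245<c[0]<265]
print(A,B);p,e=tri(A[0],B[0]);l=Wi(p)-[.03,0,.07];print(p,e,"elev",np.degrees(np.arctan2(l[2],-l[0])),np.hypot(l[0],l[2]))
E
```

```text
[array([315.62, 194.14])] [array([256.67, 172.57])]
[ 0.62758761 -0.02815785  0.0871907 ] 0.00020807101050735293 elev 12.44844061173057 0.07974865854130991
```

Emit:
carry_out(rows=[{"tx":-0.01,"ty":-0.02,"tz":-0.03,"wx":-0.3,"wy":0.3,"wz":0.1},{"tx":-0.0213,"ty":-0.0403,"tz":-0.06,"wx":-0.48,"wy":0.56,"wz":0.22},{"tx":-0.0213,"ty":-0.0403,"tz":-0.1,"wx":-0.48,"wy":0.56,"wz":0.22},{"tx":-0.0213,"ty":-0.0403,"tz":-0.14,"wx":-0.48,"wy":0.56,"wz":0.22},{"tx":-0.0213,"ty":-0.0403,"tz":-0.18,"wx":-0.48,"wy":0.56,"wz":0.22},{"tx":-0.0213,"ty":-0.0403,"tz":-0.21,"wx":-0.48,"wy":0.56,"wz":0.22},{"tx":-0.0213,"ty":-0.0403,"tz":-0.225,"wx":-0.48,"wy":0.56,"wz":0.22},{"tx":-0.0213,"ty":-0.0403,"tz":-0.225,"wx":-0.48,"wy":0.56,"wz":0.22}])

```text
time: 12.6
tool_pos: [0.4542, -0.3052, 0.0845]
eef_rot: [-0.041, 3.14, -0.0]
wrist_force: [0.2, -0.5, -0.4]
grip_width: -0.0
```

```bash
python3 - <<'E'
from g import *
from rig import get_image
s=sense();print(s["time"],s["tool_pos"].round(4),s["joint_pos"].round(2),s["wrist_force"].round(1))
a=get_image("side");b=get_image("top")
A=cv2.resize(a[240:370,215:345],(390,390),interpolation=cv2.INTER_CUBIC);B=cv2.resize(b[160:290,290:420],(390,390),interpolation=cv2.INTER_CUBIC)
cv2.imwrite("pics/u2.png",cv2.convertScaleAbs(np.hstack([A,B]),alpha=1.6))
print("tip px",(proj("side",s["tool_pos"]+[0,0,.021])-[215,240])*3,"button",(proj("side",[.4536,-.3094,.073])-[215,240])*3)
E
```

```text
12.6 [ 0.4542 -0.3052  0.0845] [-0.71  0.56  1.88  0.    0.7  -2.31] [ 0.2 -0.5 -0.4]
tip px [144.71034638 155.83175154] button [145.83222129 173.06668968]
```

View pics/u2.png

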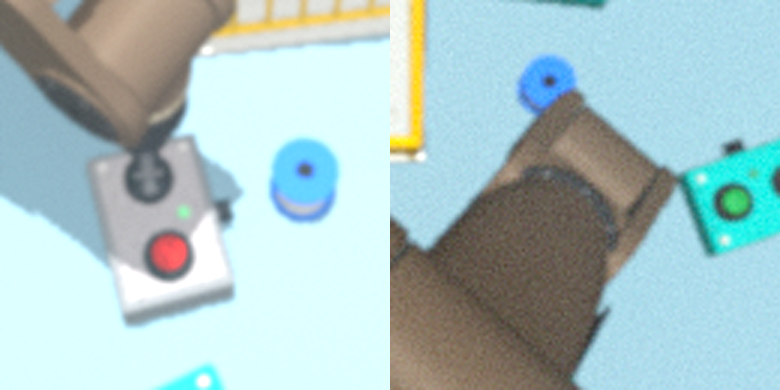

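The side crop shows the tip over START at (148,175), and STOP at (168,255) is clear. I'm correcting y by 4 mm and feeling down.

Emit:
carry_out(rows=[{"tx":0,"ty":-0.004,"tz":-0.01,"wx":0,"wy":0,"wz":0},{"tx":0,"ty":-0.004,"tz":-0.02,"wx":0,"wy":0,"wz":0},{"tx":0,"ty":-0.004,"tz":-0.026,"wx":0,"wy":0,"wz":0},{"tx":0,"ty":-0.004,"tz":-0.029,"wx":0,"wy":0,"wz":0},{"tx":0,"ty":-0.004,"tz":-0.031,"wx":0,"wy":0,"wz":0},{"tx":0,"ty":-0.004,"tz":-0.033,"wx":0,"wy":0,"wz":0},{"tx":0,"ty":-0.004,"tz":-0.033,"wx":0,"wy":0,"wz":0}])

```text
time: 13.4
tool_pos: [0.4548, -0.3102, 0.0535]
eef_rot: [-0.041, 3.137, -0.003]
wrist_force: [-1.0, 0.3, 4.8]
grip_width: -0.001
```

Emit:
carry_out(rows=[{"tx":0,"ty":0,"tz":-0.002,"wx":0,"wy":0,"wz":0},{"tx":0,"ty":0,"tz":-0.004,"wx":0,"wy":0,"wz":0},{"tx":0,"ty":0,"tz":-0.004,"wx":0,"wy":0,"wz":0}])

```text
time: 13.7
tool_pos: [0.4549, -0.3103, 0.0528]
eef_rot: [-0.041, 3.136, -0.006]
wrist_force: [-9.7, 7.7, 41.8]
grip_width: -0.003
```

The button has bottomed: 42 N with only 0.7 mm more travel. Releasing and lifting away.

Emit:
carry_out(rows=[{"tx":0,"ty":0,"tz":0.003,"wx":0,"wy":0,"wz":0},{"tx":0,"ty":0,"tz":0.015,"wx":0,"wy":0,"wz":0},{"tx":0,"ty":0,"tz":0.05,"wx":0,"wy":0,"wz":0},{"tx":0,"ty":0,"tz":0.1,"wx":0,"wy":0,"wz":0},{"tx":0,"ty":0,"tz":0.15,"wx":0,"wy":0,"wz":0},{"tx":0,"ty":0,"tz":0.2,"wx":0,"wy":0,"wz":0},{"tx":-0.03,"ty":0.03,"tz":0.24,"wx":0,"wy":0,"wz":0},{"tx":-0.05,"ty":0.06,"tz":0.26,"wx":0,"wy":0,"wz":0},{"tx":-0.05,"ty":0.1,"tz":0.26,"wx":0,"wy":0,"wz":0},{"tx":-0.05,"ty":0.1,"tz":0.26,"wx":0,"wy":0,"wz":0}])

```text
time: 14.7
tool_pos: [0.4041, -0.2073, 0.3144]
eef_rot: [-0.044, 3.133, -0.007]
wrist_force: [0.3, -1.0, 0.5]
grip_width: -0.0
```

```bash
python3 - <<'E'
from g import *
from rig import get_image
s=sense();print(s["time"],s["tool_pos"].round(4),s["wrist_force"].round(1))
a=get_image("side");b=get_image("top");cv2.imwrite("pics/fs.png",a);cv2.imwrite("pics/ft.png",b)
cv2.imwrite("pics/u3.png",np.hstack([cv2.resize(a[90:370,190:450],(390,420)),cv2.resize(b[70:300,190:410],(390,420))]))
A=[c for q,c in blobs(a,"red") if 305<c[0]<330 and c[1]<210];B=[c for q,c in blobs(b,"red") if 245<c[0]<265];print(A,B)
p,e=tri(A[0],B[0]);l=Wi(p)-[.03,0,.07];print("elev",np.degrees(np.arctan2(l[2],-l[0])))
for n,im in(("side",a),("top",b)):print(n,[c.tolist() for q,c in blobs(im,"green")])
# blue contact head / unit shift: image difference
for n,i0,i1,(x,y,w,h) in(("top","pics/top0.png",b,(230,85,60,50)),):
  pass
E
```

```text
14.7 [ 0.4041 -0.2073  0.3144] [ 0.3 -1.   0.5]
[array([315.67, 194.14])] [array([256.65, 172.62])]
elev 12.262246603747158
side [[374.05, 277.76], [186.71, 278.44], [263.87, 297.71], [272.61, 380.6]]
top [[334.5, 140.29], [404.93, 226.79]]
```

View pics/u3.png

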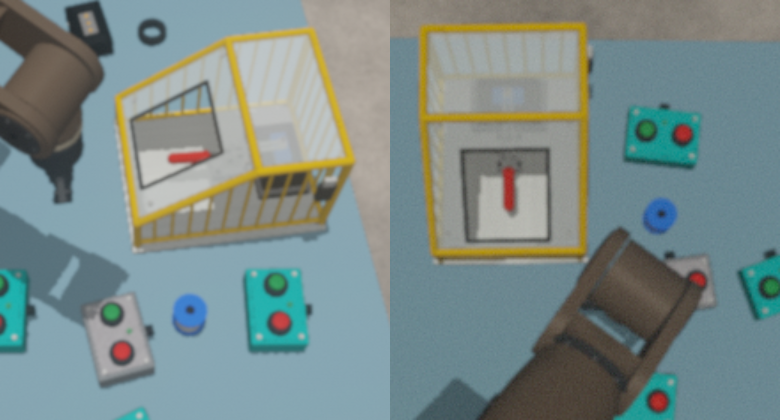

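```bash
python3 -c "
from rig import *
print(job_done())"
```

```text
the job is handed in; nothing more can be done
None
```

I pressed the clamp lever down to its stop through the window and drew back out. I then pressed START right in, let it spring back, and handed the job in at about 15 s of the 51 s allowed.

**Lever:** the force climbed to 22 N with no further travel. The last pictures still show it down, with the end of the grip within a few pixels of where 0.70 rad should put it. My triangulated lever angle reads about 12° rather than 6°. I put that down to seeing only the grip's upper surface, so I could not confirm the 0.65 rad threshold from pictures alone. I did not check the contact head's force on the unit either.

**START:** it bottomed at 42 N, more than the 5 N it needs. In the final side view the green button is back where it was at the start, to within 0.2 pixel.

**What disagreed with the notes:**
- **Fingertips:** shut, they measured about 20 mm behind the reported TCP, where the notes say 17 mm ahead. My first reach through the window met nothing, so I backed out, measured the tips in both views and replanned. The lever then moved where the new plan predicted.
- **Knuckles:** they are ±60 mm wide, so the tool had only about 10 mm of clearance each side in the window. The wrist force showed no sign of a bump on the way in or out, but there is no guard contact sensor to confirm it.

STOP and the loose things look undisturbed in the last pictures, though I did not measure their positions again. The tool ended clear of everything.

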